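# Stack a turntable gearbox in its assembly jig

## Robot

A 7-joint arm with a two-finger parallel gripper is mounted at the origin on the work surface. World frame = base frame: x ahead of the robot, y to its left, z up, the work surface at z = 0. Lengths are in m, angles in rad, forces in N, time in s.
With the tool pointing down it reaches from about 0.4 to 0.85 m from the base axis. Payload 10.4 kg.
Tool frame: the origin (TCP) lies at the very end of the fingers, on their centre line; the grasp point (between the pads) lies 19 mm behind it (env.grip_point_offset is the distance from the TCP to the grasp point, in m); z points along the fingers, y is the direction in which the jaws open and shut (so a half turn about z gives the same grasp; the last joint's range is limited). The gripper opens to 85 mm and grips with 20 to 120 N. Pads are 22 mm wide; open, the fingers measure 114 mm over their backs; the gripper's body (76 mm by 85 mm) begins 54 mm behind the grasp point. The pads swing forward as they close: fully open they stand 13 mm farther back than shut.
Start: joints at [-0.023, 0.332, -0.065, 1.46, 0.022, 1.35, -0.088], TCP at [0.625, 0, 0.231] pointing down, gripper open.
Joint ranges: [-2.6, 2.6], [-0.5, 2.12], [-1.47, 1.34], [0.16, 2.42], [-1.27, 4.41], [0.06, 2.06], [-2.6, 2.6]. Speed limits (rad/s): [2.22, 2.22, 2.79, 2.79, 3.14, 3.14, 3.14].

## Interface

Orientations are given as a unit quaternion [x, y, z, w].
In Python, from bench import env gives the robot as it stands.
- The arm moves only by the tool drive_tool, never from a script. Its argument "targets" is text: rows parted by semicolons, each of 7 numbers parted by spaces: the finger opening in cm, from 0 to 8.54, then the shift along the tool's x, y, z in cm, then the turn, a rotation vector about the tool's x, y, z in rad. A call has 1 to 20 rows; each row shifts and turns the pose as measured when the row begins, along the tool's axes as they then stand; what a row does not reach is not made up. A row lasts 1/10 s, in which the tool goes at most 50 mm and 8.59 degrees, less where a joint would pass 70% of its speed; a pose out of reach is approached as far as the arm can. A call with a gripper value outside its range is refused whole. The fingers move at their own pace and stop on an object; "grip_force" is the grip in N (left out, the last holds). Time passes only in rows, so rows that do not move let the fingers close. It gives the time, the measured TCP pose, the force and the opening at its end, in the units of the state.
- env.state(): the state, without advancing time (a new reading comes with each control period).
- env.get_image(name): name is "scene" or "side" or "wrist"; returns the picture (384x512x3 uint8, red, green, blue); there is no depth.
- env.camera_model(name): a dict with "fx", "fy", "cx", "cy" (pixels), "k1" (the pictures are not rectified: a ray, as slopes to the right and down, at radius r is drawn at 1 + k1 r^2 times it, then the intrinsics apply), "xyz" and "orientation" of the camera in the world; the wrist camera has in their place "hand_eye" (4x4, takes a point from camera to tool coordinates, whose origin is the TCP and whose axes are the flange's). Camera axes: x right, y down, z forward; pixel columns grow to the right and rows downward; lengths in m; the calibration is good to about 2 mm. A picture is of the moment at which its call begins: read the wrist's pose just before it. camera_model takes no time and is no camera call.
- env.sign_off(): hands the job in, once; it reports no verdict.
Trained networks look in the newest picture that a camera, given by its name, has taken for a name from the list of things; names that differ only in an ending like _2 or _b are one class to them, and where a whole thing is asked for, a point or a joint stands for the part that bears it (a point fixed in the world has none). Each returns a list of dicts, best first, with "p" (0 to 1); they miss things now and then, are a little off and sometimes report something else, mostly with a low value. They report only what shows in the picture. A call takes as long as a camera call. They do not tell look-alikes from the thing itself.
- env.find_in(camera, thing): "centre" ([x, y, z] in m, in world coordinates, good to about 4 mm: the middle of the surface that is visible of it).
- env.cut_out(camera, thing): "pixels" (384x512 bool, what is visible of it).
- env.landmark_of(camera, thing): "centre" ([x, y, z] in m, in world coordinates, good to about 4 mm: a listed point, or the origin of a listed thing).
The state is a dict: "clock": time; "joint_positions": joint angles; "joint_vel": joint speeds; "effort": joint torques, N m; "ee_pos": TCP position; "eef_rot": TCP orientation; "force": force on the tool from outside, world axes, zero at the start; "wrist_torque": the same for the moment, N m; "width": finger opening in m.
Only numpy, scipy, OpenCV 4.12 (cv2) and the standard library are available. Lean on these libraries where they do the work, as an engineer would, in place of code of your own. Each camera call takes 0.05 s, during which the arm holds its last target.

## Task

Build up the turntable gearbox in the orange assembly jig, ready for its centre bolt: slide the grey gear housing along the jig's deck between the posts, fully home and square against the back stop, without lifting it (its gears lie loose behind its open underside). Then set the blue spacer flat and square on top of it, and set the yellow disc, boss up, flat on the spacer between the four posts; set them down, do not drop them. Last, swing the orange gate fully shut across the front, let go, and leave the other kit parts where they are.

Things in the scene. Friction and masses are not known exactly. Their poses are not given: they have to be found in the camera images.
- jig: Fixed assembly jig: smooth aluminium deck 230 (x) by 130 (y) mm, its top 12 mm above the table. Origin: centre of the deck's footprint, at table height. x points from the open apron (the half nearer the robot) to the orange back stop, y left, z up. The pocket is on the +x half, between four posts; its front is open while the gate is open.
- pocket (a point): Centre of the pocket on the deck's top, jig's axes, 50.5 mm from the jig's origin along +x; centre of the housing's underside when home. Four polished steel posts, 12 mm in diameter, stand at x +-24, y +-37.5 mm from it: 63 mm free between left and right, and a 36 mm gap on each side for a finger. Posts are straight to 46 mm above the deck, then taper to 54 mm.
- back_stop (a point): Middle of the lower edge of the back stop's flat front face, on the deck, 30 mm behind (+x) the pocket's centre. The orange stop is 60 mm wide (y) and 38 mm high above the deck.
- gate (a joint): Angle of the orange gate in rad: 0 shut across the pocket's front, parallel to the back stop, against a stop; up to 2.9 swung open to the left. It turns clockwise (from above) as it opens; at angle a the bar points from its hinge along (-sin a, -cos a) in the jig's x, y. Stiff hinge (0.06 N m): stays where left. Shut, it leaves the stack 1.5 mm of play before the back stop.
- gate_hinge (a point): Axis of the gate's upright hinge pin at deck height, 34.5 mm in front (-x) and 46 mm left (+y) of the pocket's centre. The gate is an upright bar, 6 mm thick (this axis in its mid-plane) and 100 mm long, 4 to 38 mm above the deck.
- gate_peg (a point): Point on the upright black peg at the gate's free end, 94 mm from the hinge and 56 mm above the deck. The peg is 12 mm in diameter; its free part, to push or grip, rises from the bar's top (38 mm above the deck) to 70 mm above the deck.
- housing: Grey gear housing, 60 by 60 by 30 mm, 0.24 to 0.42 kg: an open-bottomed box, upright edges rounded to 5 mm, dark slots in its sides, a brass bearing on its flat top. Origin: centre of its underside; x, y along its sides, z up. It starts on the jig's apron in front of the pocket, a little skewed; its x then points roughly along the jig's x.
- spacer: Blue square spacer, 60 by 60 by 10 mm, with a 30 mm round hole through its middle, about 50 g. Origin: centre of its underside; x and y along its sides, z up (either face may be up; any quarter turn will do). It starts flat on the table.
- disc: Yellow turntable disc, 74.6 mm in diameter, 8 mm thick, 60 to 130 g, with a round boss 28 mm in diameter and 20 mm high on its middle to grip. Origin: centre of its flat underside, z up through the boss. It starts flat on the table, boss up. It has about 1.2 mm of play between the four posts; on the spacer its underside is 40 mm above the deck.
- rover: Bystander: small blue model rover with two black tyres, 110 by 110 by 44 mm. Origin: under its middle.
- battery_box: Bystander: grey battery box with a white cover, 90 by 52 by 36 mm. Origin: centre of its underside.
- motor: Bystander: white motor block with a red nose, 64 by 32 by 32 mm. Origin: under its middle.
- wheel: Bystander: black tyre with a blue hub lying flat, 44 mm in diameter, 18 mm high. Origin: centre of its underside.
- gear: Bystander: black gear wheel lying flat, 46 mm in diameter, 8 mm high. Origin: centre of its underside.
- screwdriver: Bystander: screwdriver with a red handle, 170 mm long, lying on the table.
Mind the look-alikes: they are no part of the job. Leave any purple look-alike of the housing alone.

How it is judged:
On the way, in this order (a step that is already met when the one before it is completed fails the run):
1. the housing is slid home and square in the pocket (x of housing in the frame of pocket between -0.003 and 0.003 m and y of housing in the frame of pocket between -0.003 and 0.003 m and z of housing in the frame of pocket between -0.002 and 0.002 m and angle between housing's own z axis and vertical below 0.05 rad and angle between the x axis of housing and the x axis of pocket, either way round below 0.06 rad), for 0.2 s.
2. the spacer lies flat and square on the housing, let go (x of spacer in the frame of pocket between -0.008 and 0.003 m and y of spacer in the frame of pocket between -0.003 and 0.003 m and z of spacer in the frame of pocket between 0.028 and 0.032 m and angle between spacer's own z axis and vertical below 0.05 rad and (angle between the x axis of spacer and the x axis of pocket, either way round below 0.06 rad or angle between the x axis of spacer and the y axis of pocket, either way round below 0.06 rad) and contact force between the fingers and spacer below 0.3 N), for 0.2 s.
3. the disc lies flat and centred on the spacer, let go (x of disc in the frame of pocket between -0.003 and 0.003 m and y of disc in the frame of pocket between -0.003 and 0.003 m and z of disc in the frame of pocket between 0.038 and 0.042 m and angle between disc's own z axis and vertical below 0.05 rad and contact force between the fingers and disc below 0.3 N), for 0.2 s.
4. the gate is shut (value of joint gate below 0.05 rad), for 0.2 s.
At the end, for the whole second after the job is handed in: Housing, spacer and disc stacked in the pocket, each within 3 mm of its centre (x and y), 2 mm of its height (0, 30, 40 mm above the deck) and 0.05 rad of level; housing and spacer square within 0.06 rad (spacer: any quarter turn); gate below 0.05 rad; all at rest (all of step 1 and x of spacer in the frame of pocket between -0.003 and 0.003 m and y of spacer in the frame of pocket between -0.003 and 0.003 m and z of spacer in the frame of pocket between 0.028 and 0.032 m and angle between each of spacer, disc's own z axis and vertical below 0.05 rad and (angle between the x axis of spacer and the x axis of pocket, either way round below 0.06 rad or angle between the x axis of spacer and the y axis of pocket, either way round below 0.06 rad) and x of disc in the frame of pocket between -0.003 and 0.003 m and y of disc in the frame of pocket between -0.003 and 0.003 m and z of disc in the frame of pocket between 0.038 and 0.042 m and value of joint gate below 0.05 rad and linear speed of each of housing, spacer, disc below 0.01 m/s); the robot touches nothing.
It fails at once if the housing is lifted more than 8 mm off the deck or tipped (height (world z) of housing above 0.02 m or angle between housing's own z axis and vertical above 0.2 rad).
It fails at once if the spacer or the disc is dropped (falls free faster than 0.5 m/s, about 13 mm) ((linear speed of spacer above 0.5 m/s and contact force between the fingers and spacer below 0.05 N) or (linear speed of disc above 0.5 m/s and contact force between the fingers and disc below 0.05 N)).
It fails at once if another kit part is moved by more than 20 mm (distance of any of rover, battery_box, motor, wheel, gear, screwdriver from where it was at the start of the episode above 0.02 m).
It also fails if it takes over 72 s, if anything falls off the work surface, if the arm or the gripper's body presses on something with over 40 N, if the wrist force passes 120 N, or if a joint passes its speed limit or range.

## Working session

There is one attempt and no reset: what is moved stays moved. The work goes in short steps, Python scripts to look and compute and a tool call to move; the robot and the scene stay as the last step left them, time stands still between calls to the robot, and variables do not carry over. Pictures are saved under pics/ and viewed, and the job is handed in when it is done.

Besides the shell and the picture viewer there is one more tool, called as a command line: name --argument value ..., lists and objects as JSON in quotes. drive_tool: Moves the arm, as the interface text tells. Its arguments: {"type":"object","properties":{"targets":{"type":"string"},"grip_force":{"type":"number"}},"required":["targets"]}

```bash
ls; mkdir -p pics
cat > h.py <<'E'
import numpy as np, cv2
from scipy.spatial.transform import Rotation as R
from bench import env
def save(name,img): cv2.imwrite('pics/'+name, cv2.cvtColor(img,cv2.COLOR_RGB2BGR))
def campose(n):
    c=env.camera_model(n)
    if 'hand_eye' in c:
        s=env.state(); T=np.eye(4);T[:3,:3]=R.from_quat(s['eef_rot']).as_matrix();T[:3,3]=s['ee_pos']
        return c,T@np.array(c['hand_eye'])
    T=np.eye(4);T[:3,:3]=R.from_quat(c['orientation']).as_matrix();T[:3,3]=c['xyz'];return c,T
def proj(P,c,T):
    p=(np.asarray(P,float).reshape(-1,3)-T[:3,3])@T[:3,:3]
    s=p[:,:2]/p[:,2:]; r2=(s**2).sum(1,keepdims=True); s=s*(1+c['k1']*r2)
    return np.c_[s[:,0]*c['fx']+c['cx'],s[:,1]*c['fy']+c['cy']]
def unproj(uv,z,c,T):
    uv=np.asarray(uv,float).reshape(-1,2)
    d=np.c_[(uv[:,0]-c['cx'])/c['fx'],(uv[:,1]-c['cy'])/c['fy']]; s=d.copy()
    for _ in range(20): s=d/(1+c['k1']*(s**2).sum(1,keepdims=True))
    r=np.c_[s,np.ones(len(s))]@T[:3,:3].T
    return T[:3,3]+r*((z-T[2,3])/r[:,2])[:,None]
E
cat > a.py <<'E'
from h import *
for n in ['scene','side','wrist']:
    im=env.get_image(n); save(f'{n}0.png',im)
    c,T=campose(n); print(n,{k:c[k] for k in('fx','k1')},T[:3,3].round(3))
    for t in ['housing','spacer','disc','pocket','gate_hinge','gate_peg','back_stop','jig']:
        r=env.landmark_of(n,t)
        print(t,[(np.round(d['centre'],3).tolist(),round(d['p'],2)) for d in r[:3]])
s=env.state();print(s)
E
python3 a.py
```

```text
pics
scene {'fx': 357.66434751658784, 'k1': -0.06558302417528633} [ 0.936 -0.756  0.646]
housing [([0.339, 0.079, 0.003], 0.92), ([0.497, -0.031, 0.013], 0.7)]
spacer [([0.461, 0.315, 0.003], 0.44)]
disc [([0.521, -0.352, 0.0], 0.92)]
pocket [([0.603, 0.007, 0.011], 0.57)]
gate_hinge [([0.558, 0.04, 0.012], 0.8), ([0.679, -0.394, -0.003], 0.59)]
gate_peg [([0.484, 0.098, 0.067], 0.71), ([0.813, 0.052, -0.002], 0.67), ([0.603, 0.005, 0.012], 0.58)]
back_stop [([0.635, 0.016, 0.014], 0.64), ([0.338, -0.217, -0.002], 0.21)]
jig [([0.553, -0.01, 0.002], 0.64)]
side {'fx': 353.79614696965194, 'k1': -0.0694458114749812} [0.048 0.493 0.474]
housing [([0.347, 0.078, 0.001], 0.73), ([0.497, -0.028, 0.011], 0.69)]
spacer [([0.464, 0.312, -0.001], 0.69), ([0.673, -0.389, 0.001], 0.59)]
disc [([0.523, -0.355, 0.001], 0.6), ([0.347, 0.191, -0.004], 0.33)]
pocket [([0.602, 0.002, 0.011], 0.77)]
gate_hinge [([0.564, 0.041, 0.005], 0.74)]
gate_peg [([0.484, 0.088, 0.067], 0.76), ([0.676, -0.391, 0.002], 0.67)]
back_stop [([0.634, 0.015, 0.014], 0.64), ([0.499, -0.026, 0.011], 0.57)]
jig [([0.561, -0
[... 426 characters left out ...]
ck': 1.35, 'joint_positions': array([-0.0226413 ,  0.33215816, -0.06467918,  1.46009889,  0.02160015,
        1.34991287, -0.08848488]), 'joint_vel': array([-0.00093534,  0.00099174,  0.00108049, -0.00092223, -0.00025468,
        0.00099901,  0.00081546]), 'effort': array([-1.18392131e-05, -6.25221634e+01,  4.89868526e-02, -3.91824424e+01,
        1.64548389e-02,  1.85316916e-03, -1.97893013e-05]), 'ee_pos': array([6.25018571e-01, 3.11476512e-05, 2.31364148e-01]), 'eef_rot': array([7.07092639e-01, 7.07120920e-01, 4.55772649e-05, 3.69309779e-05]), 'force': array([ 0.39706139,  0.25994433, -0.11797824]), 'wrist_torque': array([0.01839656, 0.00558013, 0.01787771]), 'width': 0.08550135340865737}
```

View pics/scene0.png

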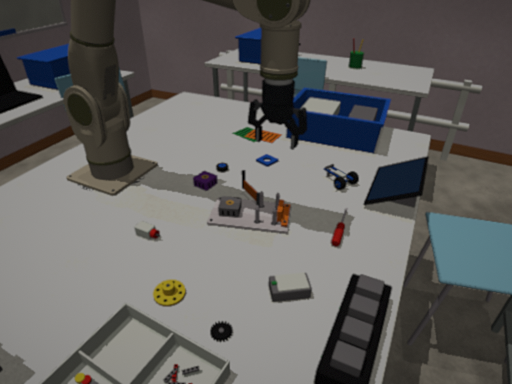

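View pics/side0.png

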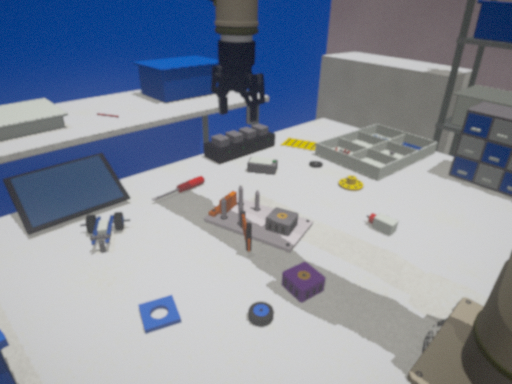

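View pics/wrist0.png

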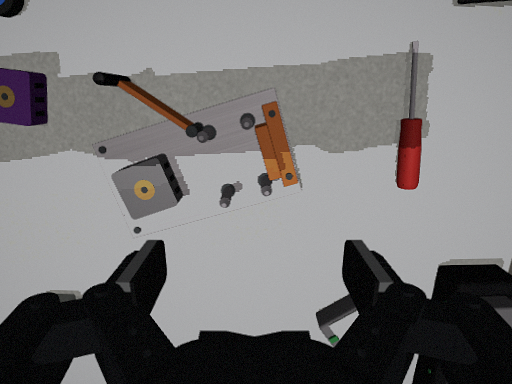

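The grey housing is on the apron (wrist pixel 144,187; scene 230,207). Its look-alike is the purple box (wrist 20,97; scene 205,180), which I'll leave alone. For the spacer, the candidate is the blue square with a hole (scene 267,160; side 160,313). The blue wheel hub (scene 222,167) and the rover (343,177) aren't it. For the disc, the candidate is the yellow bossed disc (scene 170,292), and the yellow bits in the tray (85,380) are not part of it. Next I'll check these in a close crop.

```bash
cat > b.py <<'E'
import cv2,numpy as np
w=cv2.imread('pics/wrist0.png'); c=w[75:250,80:320]; cv2.imwrite('pics/crop_w.png',cv2.resize(c,None,fx=3.3,fy=3.3,interpolation=cv2.INTER_CUBIC))
s=cv2.imread('pics/side0.png'); a=s[285:340,120:200]; s2=cv2.imread('pics/scene0.png'); b=s2[270:315,140:200]
cv2.imwrite('pics/crop_sd.png',np.hstack([cv2.resize(a,(400,275)),cv2.resize(b,(367,275))]))
E
python3 b.py
```

```text
(no output)
```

View pics/crop_w.png

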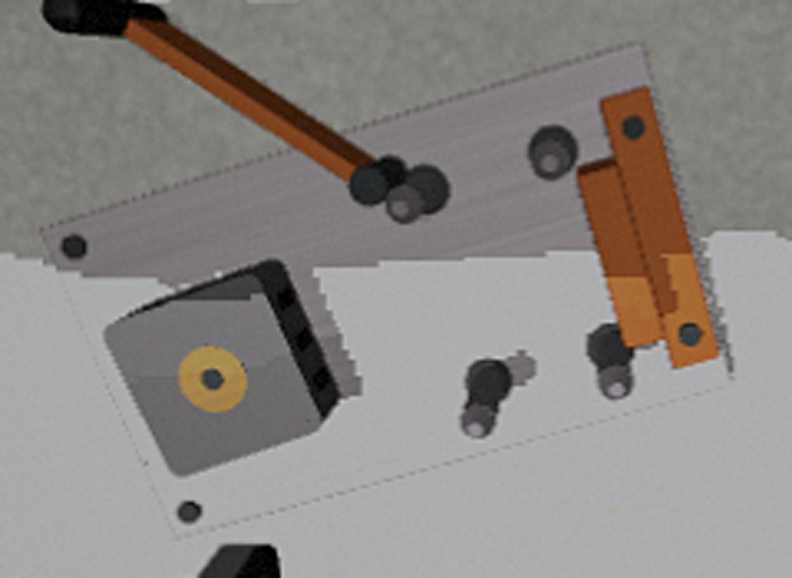

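View pics/crop_sd.png

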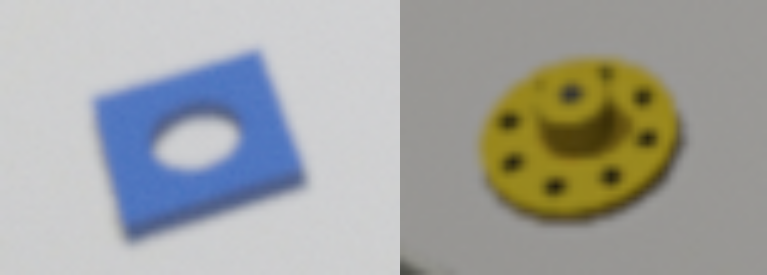

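```bash
cat > c.py <<'E'
from h import *
from scipy.optimize import least_squares
c,T=campose('wrist')
px=lambda L: np.array(L,float)/3.3+[80,75]-0.35
cor=px([(642,43),(733,375),(178,538),(42,230)]); J=[(115,65,12),(115,-65,12),(-115,-65,12),(-115,65,12)]
tip=px([(550,163),(403,207),(616,386),(477,423)]); K=[(74.5,37.5,66),(26.5,37.5,66),(74.5,-37.5,66),(26.5,-37.5,66)]
P=np.array(J+K)/1000; uv=np.vstack([cor,tip])
def tf(x,P): 
    Q=np.array(P,float).copy(); cs,sn=np.cos(x[2]),np.sin(x[2]); M=np.array([[cs,-sn],[sn,cs]]); Q[:,:2]=Q[:,:2]@M.T+x[:2]; return Q
f=lambda x:(proj(tf(x,P),c,T)-uv).ravel()
r=least_squares(f,[0.553,-.008,.2],loss='soft_l1'); print('jig',r.x, 'pocket',tf(r.x,[[.0505,0,.012]])); print(f(r.x).reshape(-1,2).round(1))
print('bearing',unproj(px([(212,379)]),.042,c,T))
h=unproj(px([(120,322),(268,268),(105,340),(170,468),(190,475),(315,432)]),.042,c,T)[:,:2]
for i in (2,4):
    d=h[i+1]-h[i]; print(np.degrees(np.arctan2(d[1],d[0])), np.linalg.norm(d))
print('jigyaw deg',np.degrees(r.x[2]))
E
python3 c.py
```

```text
jig [ 0.55717323 -0.00714987  0.29154157] pocket [[0.60554223 0.0073653  0.012     ]]
[[ 0.3 -2. ]
 [ 0.7  2.1]
 [-0.3  0.4]
 [-0.9 -0.1]
 [ 0.  -0.8]
 [-0.7 -0.2]
 [ 0.8  0.3]
 [ 0.   1.3]]
bearing [[ 0.49859501 -0.02621782  0.042     ]]
-69.96240047315784 0.050589765284930734
19.52297312611689 0.04947625674770452
jigyaw deg 16.704101603702977
```

The fit agrees with the picture to about 1 px: jig yaw 0.29 rad, pocket at (0.605, 0.007). The blue spacer and the bossed yellow disc are confirmed. First I'll turn the tool so its x axis lines up with the jig's x.

```bash
cat > g.py <<'E'
from h import *
import sys
# usage: g.py x y z yaw(deg of tool x in world)  -> turn about tool z needed, then shifts in the FINAL tool frame (cm)
def go(x,y,z,yaw):
    s=env.state(); M=R.from_quat(s['eef_rot']).as_matrix(); a=np.radians(yaw)
    F=np.array([[np.cos(a),np.sin(a),0],[np.sin(a),-np.cos(a),0],[0,0,-1]])
    rv=R.from_matrix(M.T@F).as_rotvec(); d=np.array([x,y,z])-s['ee_pos']
    print('turn',rv.round(3),'shift final',(F.T@d*100).round(2),'shift now',(M.T@d*100).round(2),'clk',round(s['clock'],2),'w',round(s['width'],4),'F',s['force'].round(1),'pos',s['ee_pos'].round(4))
if __name__=='__main__': go(*map(float,sys.argv[1:5]))
E
python3 g.py .4852 -.0302 .13 16.7
```

```text
turn [ 0.    -0.     1.279] shift final [-14.26  -1.12  10.14] shift now [ -3.02 -13.98  10.13] clk 1.35 w 0.0855 F [ 0.4  0.3 -0.1] pos [0.625  0.     0.2314]
```

drive_tool --targets "8.54 0 0 0 0 0 0.142; 8.54 0 0 0 0 0 0.142; 8.54 0 0 0 0 0 0.142; 8.54 0 0 0 0 0 0.142; 8.54 0 0 0 0 0 0.142; 8.54 0 0 0 0 0 0.142; 8.54 0 0 0 0 0 0.142; 8.54 0 0 0 0 0 0.142; 8.54 0 0 0 0 0 0.142" --grip_force 20

```text
clock: 2.25
ee_pos: [0.625, -0.0001, 0.2314]
eef_rot: [0.993, 0.122, 0.0, -0.0]
force: [1.3, 0.3, 0.3]
width: 0.0854
```

```bash
python3 g.py .4852 -.0302 .13 16.7
```

```text
turn [-0.    -0.    -0.047] shift final [-14.26  -1.13  10.14] shift now [-14.3   -0.45  10.13] clk 2.25 w 0.0854 F [1.3 0.3 0.3] pos [ 6.250e-01 -1.000e-04  2.314e-01]
```

drive_tool --targets "8.54 -3.5 -0.3 1.5 0 0 -0.047; 8.54 -3.5 -0.3 1.5 0 0 0; 8.54 -3.5 -0.3 1.5 0 0 0; 8.54 -2.8 -0.2 1.5 0 0 0; 8.54 0 0 0 0 0 0"

```text
clock: 2.75
ee_pos: [0.4896, -0.0259, 0.168]
eef_rot: [0.99, 0.143, 0.0, -0.0]
force: [0.5, -0.4, -0.5]
width: 0.0853
```

```bash
python3 g.py .4852 -.0302 .03 16.7
cat > d.py <<'E'
from h import *
import sys
n=sys.argv[1]; im=env.get_image(n); save(sys.argv[2],im)
E
python3 d.py wrist w1.png
```

```text
turn [-0.    -0.    -0.005] shift final [-0.54  0.29 13.8 ] shift now [-0.55  0.29 13.8 ] clk 2.75 w 0.0853 F [ 0.5 -0.4 -0.5] pos [ 0.4896 -0.0259  0.168 ]
```

View pics/w1.png

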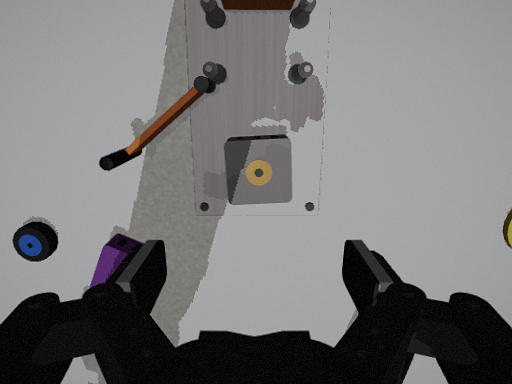

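The picture shows the housing centred at (259,172), and the apron is free in front of the gripper. The purple box at (110,265) is clear of the left finger. I'll refit the jig from this view.

```bash
cat > e.py <<'E'
import cv2
w=cv2.imread('pics/w1.png'); cv2.imwrite('pics/crop1.png',cv2.resize(w[0:225,170:345],None,fx=2.66,fy=2.66,interpolation=cv2.INTER_CUBIC))
E
python3 e.py
```

```text
(no output)
```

View pics/crop1.png

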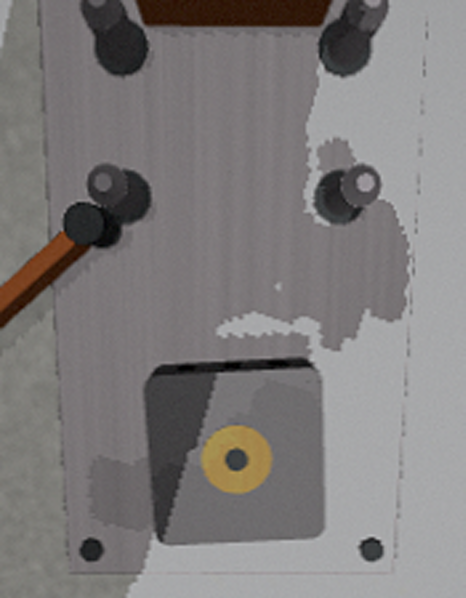

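```bash
cat > c2.py <<'E'
from h import *
from scipy.optimize import least_squares
c,T=campose('wrist')
px=lambda L: np.array(L,float)/2.66+[170,0]-0.3
uv=px([(70,573),(394,573),(103,183),(366,183),(91,549),(371,549)])
P=np.array([(-115,65,12),(-115,-65,12),(26.5,37.5,66),(26.5,-37.5,66)])/1000
def tf(x,P): 
    Q=np.array(P,float).copy(); cs,sn=np.cos(x[2]),np.sin(x[2]); M=np.array([[cs,-sn],[sn,cs]]); Q[:,:2]=Q[:,:2]@M.T+x[:2]; return Q
f=lambda x:(proj(tf(x,P),c,T)-uv[:4]).ravel()
r=least_squares(f,[0.553,-.008,.2],loss='soft_l1'); print('jig',r.x, 'pocket',tf(r.x,[[.0505,0,.012]])); print(f(r.x).reshape(-1,2).round(1))
E1=unproj(px([(43,60),(70,573)]),.012,c,T); E2=unproj(px([(426,60),(394,573)]),.012,c,T)
for E in (E1,E2): d=E[0]-E[1]; print('edge yaw',np.degrees(np.arctan2(d[1],d[0])))
print('width',np.linalg.norm(E1[1]-E2[1]))
print('bearing',unproj(px([(236,459)]),.042,c,T))
h=unproj(px([(147,385),(158,535),(324,380),(324,525),(170,545),(310,537)]),.042,c,T)[:,:2]
for i in (0,2,4):
    d=h[i+1]-h[i]; print(np.degrees(np.arctan2(d[1],d[0])), np.linalg.norm(d))
print(np.degrees(r.x[2]))
E
python3 c2.py
```

```text
jig [ 0.55907081 -0.00730825  0.28829726] pocket [[0.60748665 0.00704992 0.012     ]]
[[-0.3  0.2]
 [ 0.2  0.2]
 [ 0.4 -0.1]
 [-0.4 -0.1]]
edge yaw 16.43608955131704
edge yaw 16.273641167127806
width 0.12947504804025414
bearing [[ 0.50098518 -0.02558328  0.042     ]]
-160.85646438454683 0.053177362087872694
-161.55546798216892 0.051122305465645584
-70.06963472799966 0.0497359400677368
16.518216238217498
```

drive_tool --targets "8.54 -0.4 0.3 4 0 0 0; 8.54 0 0 4 0 0 0; 8.54 0 0 3.5 0 0 0; 8.54 0 0 2 0 0 0; 8.54 0 0 0 0 0 0; 8.54 0 0 0 0 0 0"

```text
clock: 3.4
ee_pos: [0.4997, -0.0274, 0.0358]
eef_rot: [0.99, 0.144, 0.008, 0.0]
force: [0.4, 0.0, 1.1]
width: 0.0853
```

```bash
python3 g.py .4866 -.030 .018 16.5
```

```text
turn [ 0.003 -0.017  0.001] shift final [-1.33 -0.12  1.78] shift now [-1.36 -0.13  1.76] clk 3.4 w 0.0853 F [0.4 0.  1.1] pos [ 0.4997 -0.0274  0.0358]
```

drive_tool --targets "8.54 -0.7 -0.1 0.8 0.002 -0.017 0.001; 8.54 -0.6 0 0.8 0 0 0; 8.54 0 0 0.2 0 0 0; 8.54 0 0 0 0 0 0"

```text
clock: 3.8
ee_pos: [0.4893, -0.03, 0.0199]
eef_rot: [0.99, 0.144, 0.002, 0.001]
force: [-0.7, 0.6, 0.3]
width: 0.0853
```

```bash
python3 g.py .4866 -.030 .018 16.5
```

```text
turn [ 0.002 -0.004  0.001] shift final [-0.25 -0.08  0.19] shift now [-0.26 -0.08  0.19] clk 3.8 w 0.0853 F [-0.7  0.6  0.3] pos [ 0.4893 -0.03    0.0199]
```

drive_tool --targets "8.54 -0.2 -0.1 0.1 0.002 -0.004 0.001; 5.5 0 0 0 0 0 0; 5.5 0 0 0 0 0 0; 5.5 0 0 0 0 0 0; 5.5 0 0 0 0 0 0; 5.5 0 0 0 0 0 0"

```text
clock: 4.4
ee_pos: [0.4876, -0.0297, 0.02]
eef_rot: [0.99, 0.143, 0.001, 0.0]
force: [0.1, -0.3, 0.2]
width: 0.0595
```

```bash
python3 g.py .4866 -.030 .018 16.5;python3 d.py wrist w2.png; python3 d.py side s2.png
```

```text
turn [ 0.001 -0.002 -0.001] shift final [-0.1  0.   0.2] shift now [-0.1  0.   0.2] clk 4.4 w 0.0595 F [ 0.1 -0.3  0.2] pos [ 0.4876 -0.0297  0.02  ]
```

View pics/w2.png

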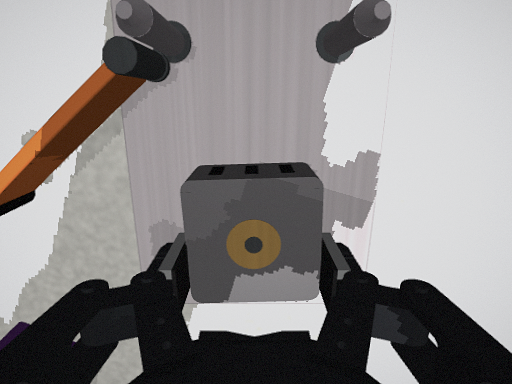

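View pics/s2.png

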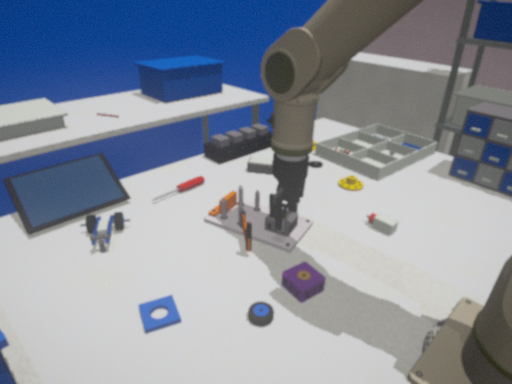

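```bash
cat > e.py <<'E'
import cv2
w=cv2.imread('pics/w2.png'); cv2.imwrite('pics/crop2.png',cv2.resize(w[0:80,100:410],None,fx=2.5,fy=2.5,interpolation=cv2.INTER_CUBIC))
E
python3 e.py
```

```text
(no output)
```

View pics/crop2.png

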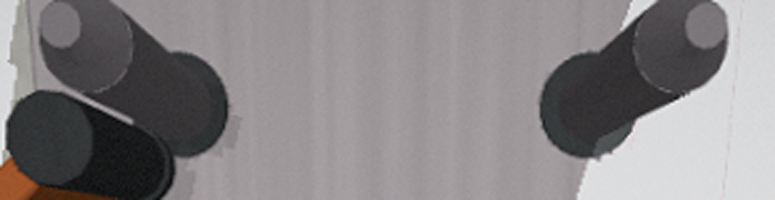

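```bash
cat > c3.py <<'E'
from h import *
c,T=campose('wrist')
px=lambda L: np.array(L,float)/2.5+[100,0]-0.3
a=unproj(px([(60,25),(706,25)]),.066,c,T); b=unproj(px([(178,105),(587,106)]),.013,c,T)
w=env.state(); 
for q in (a,b):
    d=q[0]-q[1]; print(q[:,:2].round(4),np.linalg.norm(d), 'yaw',np.degrees(np.arctan2(-d[0],d[1]))); m=q.mean(0)
    y=np.radians(16.5); print('pocket',m+.024*np.array([np.cos(y),np.sin(y),0]))
    e=m-w['ee_pos']; print('post mid rel tool: fwd',e@[np.cos(y),np.sin(y),0],'left',e@[-np.sin(y),np.cos(y),0])
hb=unproj([(253.5,244)],.042,c,T)[0]-w['ee_pos'];print('bearing fwd',hb@[np.cos(y),np.sin(y),0],'left',hb@[-np.sin(y),np.cos(y),0])
E
python3 c3.py
```

```text
[[ 0.5713  0.0356]
 [ 0.5926 -0.0362]] 0.0749410098504619 yaw 16.465893859221634
pocket [0.60495285 0.00651411 0.066     ]
post mid rel tool: fwd 0.09884020341697278 left 0.0014082258208651726
[[ 0.5713  0.0358]
 [ 0.5923 -0.0359]] 0.07471026116159046 yaw 16.334365347270904
pocket [0.60484653 0.00675009 0.013     ]
post mid rel tool: fwd 0.09880528969704068 left 0.0016646910614239075
bearing fwd 0.012098366473286779 left 0.001343417870244921
```

Gripped at 59.5 mm, the housing has squared up to the jaws. In this view its bearing is in line with the posts to about 0.2 mm. Now I'll slide it in between the front posts.

drive_tool --targets "5.5 0.65 0 0 0 0 0; 5.5 0.65 0 0 0 0 0; 5.5 0.65 0 0 0 0 0; 5.5 0.65 0 0 0 0 0; 5.5 0.65 0 0 0 0 0; 5.5 0.65 0 0 0 0 0"

```text
clock: 5.1
ee_pos: [0.5268, -0.0183, 0.02]
eef_rot: [0.99, 0.143, -0.0, 0.0]
force: [-2.0, -0.5, 2.3]
width: 0.06
```

```bash
python3 g.py .5500 -.0111 .020 16.44
```

```text
turn [ 0.  0. -0.] shift final [ 2.43 -0.03 -0.  ] shift now [ 2.43 -0.03 -0.  ] clk 5.1 w 0.06 F [-2.  -0.5  2.3] pos [ 0.5268 -0.0183  0.02  ]
```

drive_tool --targets "5.5 0.6 0 0 0 0 0; 5.5 0.6 -0.02 0 0 0 0; 5.5 0.6 0 0 0 0 0; 5.5 0.4 0 0 0 0 0; 5.5 0 0 0 0 0 0"

```text
clock: 5.6
ee_pos: [0.5509, -0.0108, 0.02]
eef_rot: [0.99, 0.143, 0.0, 0.0]
force: [0.3, -1.1, 1.0]
width: 0.0601
```

```bash
python3 g.py .5500 -.0111 .020 16.44;python3 d.py wrist w3.png
```

```text
turn [ 0.001 -0.     0.   ] shift final [-0.1  0.  -0. ] shift now [-0.1  0.  -0. ] clk 5.6 w 0.0601 F [ 0.3 -1.1  1. ] pos [ 0.5509 -0.0108  0.02  ]
```

View pics/w3.png

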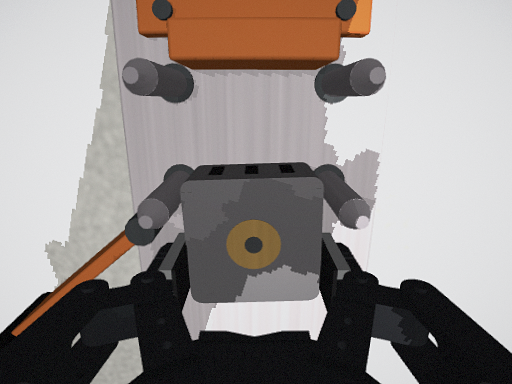

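drive_tool --targets "7 0 0 0 0 0 0; 7 0 0 0 0 0 0; 7 0 0 0 0 0 0; 7 0 0 -1.5 0 0 0; 7 0 0 -2 0 0 0; 7 0 0 -2 0 0 0; 4 -1.5 0 -0.5 0 0 0; 2.6 -1.5 0 0 0 0 0; 2.6 -1.5 0 0 0 0 0; 2.6 -0.5 0 0 0 0 0; 2.6 0 0 0 0 0 0"

```text
clock: 6.75
ee_pos: [0.5025, -0.0255, 0.0898]
eef_rot: [0.99, 0.143, 0.003, 0.0]
force: [1.2, 0.0, -0.8]
width: 0.0259
```

```bash
python3 g.py .5058 -.0240 .022 16.44
```

```text
turn [ 0.002 -0.007 -0.   ] shift final [ 0.36 -0.05  6.78] shift now [ 0.31 -0.07  6.79] clk 6.75 w 0.0259 F [ 1.2  0.  -0.8] pos [ 0.5025 -0.0255  0.0898]
```

drive_tool --targets "2.6 0 -0.1 1.7 0.002 -0.007 0; 2.6 0 0 1.7 0 0 0; 2.6 0 0 1.7 0 0 0; 2.6 0 0 1.2 0 0 0; 2.6 0 0 0.3 0 0 0; 2.6 0 0 0 0 0 0"

```text
clock: 7.35
ee_pos: [0.505, -0.023, 0.02]
eef_rot: [0.99, 0.144, -0.0, -0.0]
force: [0.3, -0.5, -0.3]
width: 0.0261
```

```bash
python3 g.py .5650 -.0066 .022 16.44;python3 d.py wrist w4.png
```

```text
turn [-0.001 -0.     0.001] shift final [ 6.22  0.13 -0.2 ] shift now [ 6.22  0.13 -0.2 ] clk 7.35 w 0.0261 F [ 0.3 -0.5 -0.3] pos [ 0.505 -0.023  0.02 ]
```

View pics/w4.png

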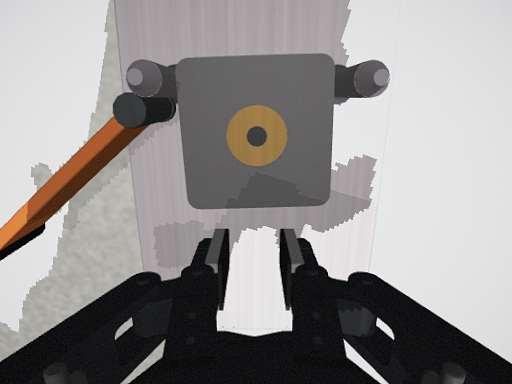

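drive_tool --targets "2.6 0.7 0.1 0 0 0 0; 2.6 0.7 0.03 0 0 0 0; 2.6 0.7 0 0 0 0 0; 2.6 0.7 0 0 0 0 0; 2.6 0.7 0 0 0 0 0; 2.6 0.7 0 0 0 0 0; 2.6 0.6 0 0 0 0 0; 2.6 0.5 0 0 0 0 0"

```text
clock: 8.2
ee_pos: [0.5616, -0.008, 0.0222]
eef_rot: [0.99, 0.144, 0.001, -0.0]
force: [-1.5, 0.3, 1.6]
width: 0.0259
```

```bash
python3 g.py .5661 -.0064 .020 16.44;python3 d.py wrist w5.png
```

```text
turn [-0.    -0.002  0.001] shift final [ 0.47 -0.03  0.22] shift now [ 0.47 -0.03  0.22] clk 8.2 w 0.0259 F [-1.5  0.3  1.6] pos [ 0.5616 -0.008   0.0222]
```

View pics/w5.png

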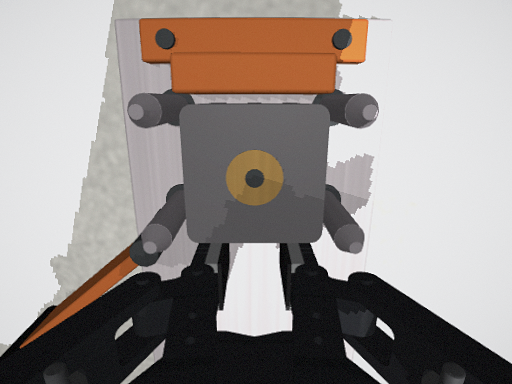

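drive_tool --targets "2.6 0.3 0 0 0 0 0; 2.6 0.3 0 0 0 0 0; 2.6 0 0 0 0 0 0"

```text
clock: 8.55
ee_pos: [0.5652, -0.0071, 0.0216]
eef_rot: [0.99, 0.143, -0.002, -0.0]
force: [0.5, 0.0, 0.4]
width: 0.0263
```

```bash
python3 g.py .5661 -.0064 .020 16.44
```

```text
turn [-0.001  0.005  0.   ] shift final [ 0.11 -0.04  0.16] shift now [ 0.11 -0.04  0.16] clk 8.55 w 0.0263 F [0.5 0.  0.4] pos [ 0.5652 -0.0071  0.0216]
```

drive_tool --targets "2.6 0.3 0 0 0 0 0; 2.6 0.3 0 0 0 0 0; 2.6 0.2 0 0 0 0 0"

```text
clock: 8.85
ee_pos: [0.5654, -0.0073, 0.0203]
eef_rot: [0.99, 0.142, -0.011, -0.0]
force: [-9.3, -0.8, 6.4]
width: 0.026
```

```bash
python3 g.py .5661 -.0064 .020 16.44;python3 d.py wrist w6.png
```

```text
turn [-0.003  0.021 -0.002] shift final [ 0.1  -0.06  0.03] shift now [ 0.1  -0.06  0.03] clk 8.85 w 0.026 F [-9.3 -0.8  6.4] pos [ 0.5654 -0.0073  0.0203]
```

View pics/w6.png

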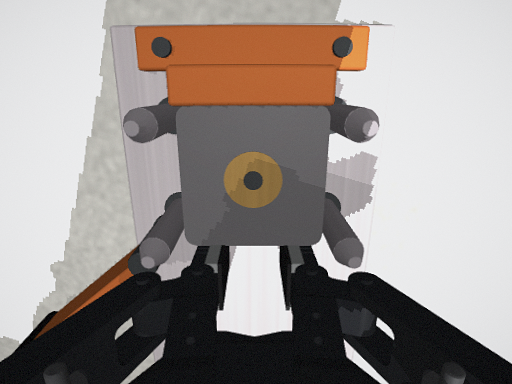

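Force has risen to 9 N and the housing's front edge sits at the back stop. I'll back off and check from above.

drive_tool --targets "2.6 -0.6 0 0 -0.003 0.02 -0.002; 2.6 -1 0 0 0 0 0; 2.6 -1 0 -1 0 0 0; 2.6 0 0 -3 0 0 0; 8.54 0 0 -4 0 0 0; 8.54 0 0 -4 0 0 0; 8.54 2 0 -2 0 0 0; 8.54 0 0 0 0 0 0"

```text
clock: 9.7
ee_pos: [0.5581, -0.0094, 0.1662]
eef_rot: [0.99, 0.143, -0.0, -0.0]
force: [0.2, -0.5, -0.2]
width: 0.0818
```

```bash
python3 g.py .5661 -.0064 .160 16.44;python3 d.py wrist w7.png
cat > e.py <<'E'
import cv2
w=cv2.imread('pics/w7.png'); cv2.imwrite('pics/crop7.png',cv2.resize(w[0:230,130:390],None,fx=2.5,fy=2.5,interpolation=cv2.INTER_CUBIC))
E
python3 e.py
```

```text
turn [-0.001  0.    -0.   ] shift final [ 0.85 -0.06  0.62] shift now [ 0.85 -0.06  0.62] clk 9.7 w 0.0818 F [ 0.2 -0.5 -0.2] pos [ 0.5581 -0.0094  0.1662]
```

View pics/crop7.png

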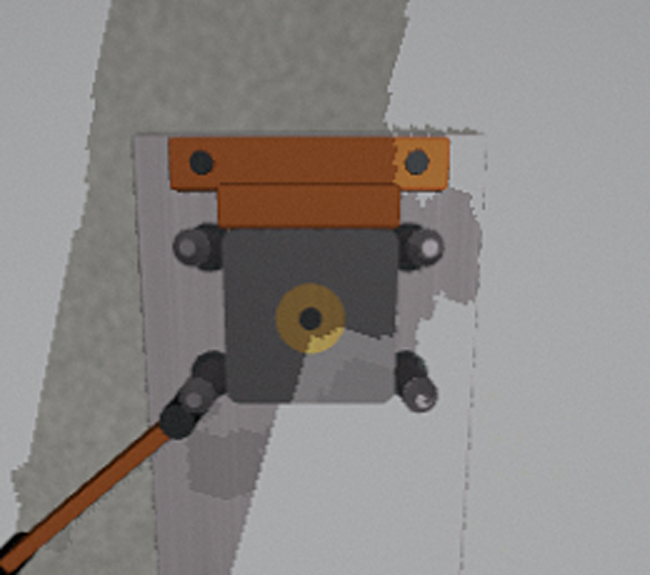

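```bash
cat > c4.py <<'E'
from h import *
c,T=campose('wrist'); px=lambda L: np.array(L,float)/2.5+[130,0]-0.3
q=unproj(px([(188,247),(431,247),(195,399),(421,400)]),.066,c,T)
b=unproj(px([(310,318)]),.042,c,T)
m=q.mean(0);d=(q[0]-q[2]+q[1]-q[3]);yaw=np.arctan2(d[1],d[0]);print('pocket',m,'yaw',np.degrees(yaw), np.linalg.norm(q[0]-q[1]),np.linalg.norm(q[0]-q[2]))
e=(b[0]-m); u=np.array([np.cos(yaw),np.sin(yaw)]);print('bearing in pocket',e[:2]@u,e[:2]@[-u[1],u[0]])
for n in ['side','scene']:
    env.get_image(n)
    for t in ['spacer']:
        print([(np.round(x['centre'],4),round(x['p'],2)) for x in env.landmark_of(n,t)[:3]])
E
python3 c4.py; python3 g.py .463 .313 .20 16.44
```

```text
pocket [0.60362647 0.00555918 0.066     ] yaw 15.778162483817676 0.0745095736204175 0.04741578060440035
bearing in pocket -4.2367848862583485e-05 -0.0003521133287243332
[(array([0.4615, 0.3109, 0.0018]), 0.75)]
[(array([0.4623, 0.3141, 0.0009]), 0.55)]
turn [-0.002  0.009 -0.002] shift final [  0.43 -33.62  -3.87] shift now [  0.33 -33.63  -3.81] clk 9.95 w 0.0854 F [-0.7  0.5 -1. ] pos [ 0.5541 -0.0107  0.1613]
```

Home check: the housing's bearing is within 0.4 mm of the middle of the posts and square. Next, the spacer.

drive_tool --targets "8.54 0 -3 -1.5 0 0.009 0; 8.54 0 -4 -1.5 0 0 0; 8.54 0 -4 -0.8 0 0 0; 8.54 0 -4 0 0 0 0; 8.54 0 -4 0 0 0 0; 8.54 0 -4 0 0 0 0; 8.54 0 -4 0 0 0 0; 8.54 0 -3 0 0 0 0; 8.54 0 -1.5 0 0 0 0; 8.54 0 0 0 0 0 0"

```text
clock: 10.95
ee_pos: [0.455, 0.2974, 0.1884]
eef_rot: [0.99, 0.139, -0.01, 0.002]
force: [-0.8, -0.4, 0.2]
width: 0.0858
```

```bash
python3 g.py .463 .313 .20 16.44;python3 d.py wrist w8.png
```

```text
turn [ 0.001  0.02  -0.007] shift final [ 1.21 -1.27 -1.16] shift now [ 1.18 -1.28 -1.18] clk 10.95 w 0.0858 F [-0.8 -0.4  0.2] pos [0.455  0.2974 0.1884]
```

View pics/w8.png

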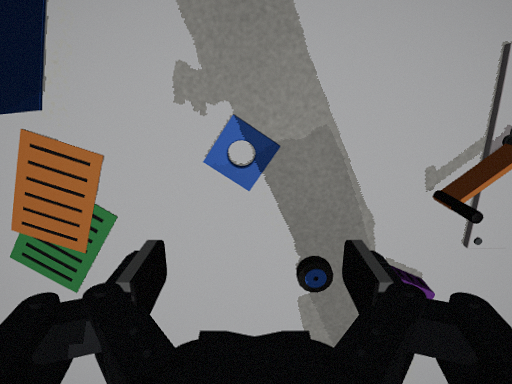

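```bash
cat > sp.py <<'E'
from h import *
env.get_image('wrist'); c,T=campose('wrist'); rs=env.cut_out('wrist','spacer')
for r in rs[:2]:
    m=np.asarray(r['pixels']).astype(np.uint8); ct=max(cv2.findContours(m,cv2.RETR_EXTERNAL,cv2.CHAIN_APPROX_NONE)[0],key=len)[:,0]
    P=unproj(ct+0.0,.010,c,T)[:,:2]
    (cx,cy),(w,h),a=cv2.minAreaRect((P*1000).astype(np.float32)); print(r['p'],m.sum(),cx,cy,w,h,a)
im=env.get_image('wrist').astype(int)
m=((im[...,2]>im[...,0]+50)&(im[...,2]>im[...,1]+30)).astype(np.uint8)
m[:100]=0;m[:,:180]=0;m[220:]=0;m[:,300:]=0
ct=max(cv2.findContours(m,cv2.RETR_EXTERNAL,cv2.CHAIN_APPROX_NONE)[0],key=len)[:,0]
P=unproj(ct+0.0,.010,c,T)[:,:2]; print('colour',cv2.minAreaRect((P*1000).astype(np.float32)))
M=cv2.moments(m,True)
E
python3 sp.py
```

```text
0.67 2550 464.4407043457031 313.3084411621094 60.23937225341797 61.78276062011719 72.66441345214844
0.61 1038 344.5915222167969 188.56808471679688 51.795928955078125 42.9091796875 32.56301498413086
colour ((462.341064453125, 315.96319580078125), (59.650882720947266, 59.96995544433594), 72.32330322265625)
```

drive_tool --targets "8.54 0 0 0 0 0.02 0.14; 8.54 0 0 0 0 0 0.14; 8.54 0 0 0 0 0 0.14; 8.54 0 0 0 0 0 0.12; 8.54 0 0 0 0 0 0"

```text
clock: 11.65
ee_pos: [0.461, 0.2857, 0.1892]
eef_rot: [0.989, -0.148, 0.002, 0.002]
force: [-0.6, -0.1, 0.5]
width: 0.0856
```

```bash
python3 g.py .4634 .3146 .10 -17.5
```

```text
turn [ 0.003 -0.005  0.008] shift final [-0.65 -2.83  8.92] shift now [-0.67 -2.86  8.9 ] clk 11.65 w 0.0856 F [-0.6 -0.1  0.5] pos [0.461  0.2857 0.1892]
```

drive_tool --targets "8.54 -0.2 -0.9 2 0.003 -0.005 0.008; 8.54 -0.2 -0.9 2.3 0 0 0; 8.54 -0.2 -0.9 2.3 0 0 0; 8.54 0 -0.1 2 0 0 0; 8.54 0 0 0 0 0 0; 8.54 0 0 0 0 0 0"

```text
clock: 12.25
ee_pos: [0.4681, 0.3091, 0.1022]
eef_rot: [0.989, -0.147, 0.002, -0.0]
force: [0.4, 0.2, 0.1]
width: 0.0853
```

```bash
python3 g.py .4634 .3146 .10 -17.5; python3 d.py wrist w9.png; python3 sp.py
```

```text
turn [-0.001 -0.003  0.011] shift final [-0.61 -0.38  0.22] shift now [-0.61 -0.39  0.22] clk 12.25 w 0.0853 F [0.4 0.2 0.1] pos [0.4681 0.3091 0.1022]
0.67 4500 463.84185791015625 314.8174133300781 61.276580810546875 62.9853630065918 72.14806365966797
colour ((469.02685546875, 313.238037109375), (59.356605529785156, 47.68292236328125), 72.09729766845703)
```

View pics/w9.png

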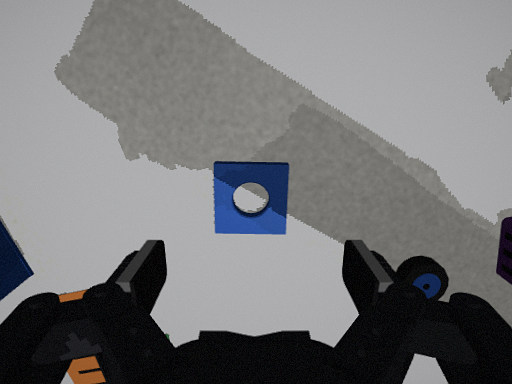

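drive_tool --targets "8.54 -0.3 -0.2 2 0 -0.003 0.017; 8.54 -0.3 -0.15 2 0 0 0; 8.54 0 0 2 0 0 0; 8.54 0 0 2 0 0 0; 8.54 0 0 1 0 0 0; 8.54 0 0 0 0 0 0; 8.54 0 0 0 0 0 0"

```text
clock: 13.15
ee_pos: [0.4682, 0.3178, 0.0174]
eef_rot: [0.988, -0.155, 0.005, -0.006]
force: [0.5, 0.6, 1.0]
width: 0.0856
```

```bash
python3 g.py .4636 .3140 -.002 -17.9; python3 d.py wrist w10.png
```

```text
turn [-0.012 -0.008  0.   ] shift final [-0.32  0.5   1.94] shift now [-0.34  0.53  1.93] clk 13.15 w 0.0856 F [0.5 0.6 1. ] pos [0.4682 0.3178 0.0174]
```

View pics/w10.png

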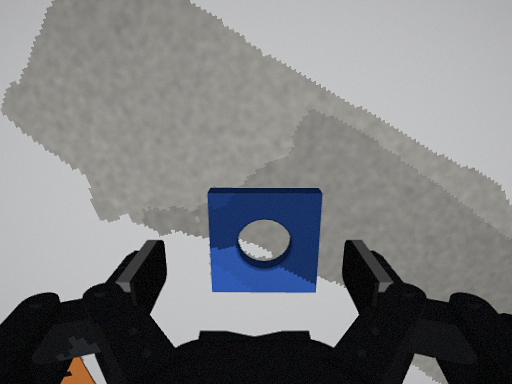

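```bash
cat > rel.py <<'E'
from h import *
import sys
u,v,z=map(float,sys.argv[1:4]); c,T=campose('wrist'); s=env.state(); P=unproj([(u,v)],z,c,T)[0]
M=R.from_quat(s['eef_rot']).as_matrix(); print('world',P.round(4),'tool frame mm',(M.T@(P-s['ee_pos'])*1000).round(1))
E
python3 rel.py 264.5 240 .010;python3 g.py .4636 .3140 -.002 -17.9
```

```text
world [0.4658 0.3142 0.01  ] tool frame mm [-1.3  4.4  7.5]
turn [-0.013 -0.008  0.   ] shift final [-0.33  0.51  1.95] shift now [-0.34  0.54  1.94] clk 13.2 w 0.0853 F [-0.4 -0.5 -0.2] pos [0.4683 0.3179 0.0175]
```

drive_tool --targets "8.54 -0.15 0.3 0.6 -0.012 -0.008 0; 8.54 -0.1 0.25 0.6 0 0 0; 8.54 0 0 0.6 0 0 0; 8.54 0 0 0 0 0 0; 8.54 0 0 0 0 0 0"

```text
clock: 13.7
ee_pos: [0.4651, 0.3137, 0.0001]
eef_rot: [0.988, -0.155, 0.001, -0.001]
force: [0.2, -0.1, 0.0]
width: 0.0856
```

```bash
python3 g.py .4648 .3130 -.002 -17.9
```

```text
turn [-0.002 -0.001  0.   ] shift final [-0.01  0.08  0.21] shift now [-0.01  0.08  0.21] clk 13.7 w 0.0856 F [ 0.2 -0.1  0. ] pos [4.651e-01 3.137e-01 1.000e-04]
```

drive_tool --targets "7 0 0 0.1 0 0 0; 5.6 0 0 0 0 0 0; 5.6 0 0 0 0 0 0; 5.6 0 0 0 0 0 0; 5.6 0 0 0 0 0 0"

```text
clock: 14.2
ee_pos: [0.4653, 0.3139, -0.0006]
eef_rot: [0.988, -0.155, 0.001, -0.001]
force: [-0.4, -0.2, -0.2]
width: 0.0597
```

```bash
python3 g.py .4648 .3130 -.002 -17.9; python3 d.py wrist w11.png
```

```text
turn [-0.003 -0.002  0.   ] shift final [-0.02  0.1   0.14] shift now [-0.02  0.1   0.14] clk 14.2 w 0.0597 F [-0.4 -0.2 -0.2] pos [ 0.4653  0.3139 -0.0006]
```

View pics/w11.png

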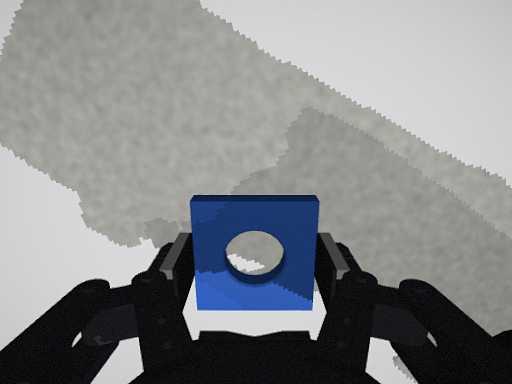

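```bash
for p in "254.5 252 .010" "191 202 .010" "319 201 .010" "197 310 .010" "313 309 .010"; do python3 rel.py $p; done
```

```text
world [0.4668 0.3146 0.01  ] tool frame mm [  1.2  -1.1 -10.6]
world [0.5002 0.3347 0.01  ] tool frame mm [ 26.9 -30.5 -10.5]
world [0.4826 0.2782 0.01  ] tool frame mm [ 27.5  28.6 -10.7]
world [0.4436 0.3536 0.01  ] tool frame mm [-32.9 -31.1 -10.6]
world [0.4257 0.2958 0.01  ] tool frame mm [-32.1  29.4 -10.8]
```

drive_tool --targets "5.6 0 0 -0.7 0 0 0; 5.6 0 0 -1.5 0 0 0; 5.6 0 0 -2.5 0 0 0; 5.6 0 0 -3 0 0 0; 5.6 0 0 -3 0 0 0; 5.6 0 0 -2 0 0 0; 5.6 0 0 0 0 0 0"

```text
clock: 14.95
ee_pos: [0.465, 0.3136, 0.1376]
eef_rot: [0.988, -0.155, 0.002, -0.002]
force: [-0.4, 1.1, -0.3]
width: 0.0591
```

drive_tool --targets "5.6 0 0 0 0 0 -0.12; 5.6 0 0 0 0 0 -0.12; 5.6 0 0 0 0 0 -0.12; 5.6 0 0 0 0 0 -0.12; 5.6 0 0 0 0 0 -0.12; 5.6 0 0 0 0 0 0"

```text
clock: 15.55
ee_pos: [0.4641, 0.313, 0.1387]
eef_rot: [0.988, 0.155, 0.003, -0.002]
force: [0.7, 0.1, -0.8]
width: 0.0595
```

```bash
python3 g.py .6055 .0051 .13 16.44; python3 d.py wrist w12.png
```

```text
turn [-0.002 -0.006  0.024] shift final [ 4.85 33.53  0.87] shift now [ 4.04 33.64  0.81] clk 15.55 w 0.0595 F [ 0.7  0.1 -0.8] pos [0.4641 0.313  0.1387]
```

View pics/w12.png

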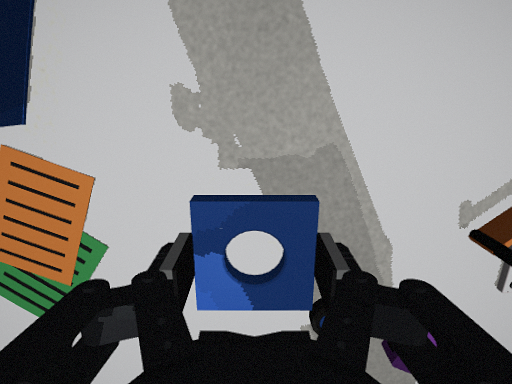

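drive_tool --targets "5.6 0.3 1.5 0 -0.002 -0.006 0.024; 5.6 0.5 3 0 0 0 0; 5.6 0.5 3.5 0 0 0 0; 5.6 0.5 3.5 0 0 0 0; 5.6 0.5 3.5 0 0 0 0; 5.6 0.5 3.5 0 0 0 0; 5.6 0.5 3.5 0 0 0 0; 5.6 0.5 3.5 0 0 0 0; 5.6 0.5 3 0 0 0 0; 5.6 0.3 2 0 0 0 0; 5.6 0 1 0 0 0 0; 5.6 0 0 0 0 0 0"

```text
clock: 16.8
ee_pos: [0.5956, -0.0046, 0.138]
eef_rot: [0.994, 0.114, -0.002, 0.002]
force: [-0.4, 0.9, -0.5]
width: 0.0594
```

```bash
python3 g.py .6055 .0051 .10 16.44
```

```text
turn [ 0.004  0.005 -0.059] shift final [ 1.23 -0.65  3.8 ] shift now [ 1.21 -0.74  3.79] clk 16.8 w 0.0594 F [-0.4  0.9 -0.5] pos [ 0.5956 -0.0046  0.138 ]
```

drive_tool --targets "5.6 0.6 -0.35 1 0.004 0.005 -0.059; 5.6 0.5 -0.3 1.5 0 0 0; 5.6 0 0 1.5 0 0 0; 5.6 0 0 0.8 0 0 0; 5.6 0 0 0 0 0 0; 5.6 0 0 0 0 0 0"

```text
clock: 17.4
ee_pos: [0.6028, 0.0088, 0.0859]
eef_rot: [0.99, 0.142, -0.001, -0.001]
force: [0.7, 0.3, -0.6]
width: 0.0593
```

```bash
python3 g.py .6055 .0051 .08 16.44;python3 d.py wrist w13.png
```

```text
turn [-0.002  0.002 -0.002] shift final [0.15 0.43 0.59] shift now [0.16 0.43 0.59] clk 17.4 w 0.0593 F [ 0.7  0.3 -0.6] pos [0.6028 0.0088 0.0859]
```

View pics/w13.png

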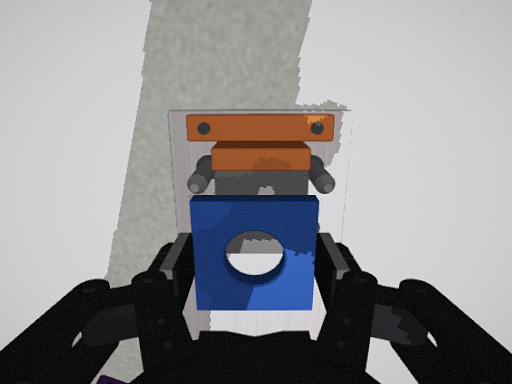

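drive_tool --targets "5.6 0.1 0.25 0.4 -0.002 0.002 -0.002; 5.6 0.05 0.18 0.4 0 0 0; 5.6 0 0 0.3 0 0 0; 5.6 0 0 0 0 0 0; 5.6 0 0 0 0 0 0"

```text
clock: 17.95
ee_pos: [0.6065, 0.0043, 0.0755]
eef_rot: [0.99, 0.142, 0.001, 0.0]
force: [-0.6, -0.2, -1.0]
width: 0.0591
```

```bash
python3 g.py .6055 .0051 .07 16.44;python3 d.py wrist w14.png;cat > e.py <<'E'
import cv2
w=cv2.imread('pics/w14.png'); cv2.imwrite('pics/crop14.png',cv2.resize(w[90:330,150:360],None,fx=2.5,fy=2.5,interpolation=cv2.INTER_CUBIC))
E
python3 e.py; python3 d.py side s14.png;  python3 d.py scene c14.png
```

```text
turn [ 0.001 -0.002 -0.001] shift final [-0.08 -0.1   0.55] shift now [-0.08 -0.1   0.55] clk 17.95 w 0.0591 F [-0.6 -0.2 -1. ] pos [0.6065 0.0043 0.0755]
```

View pics/crop14.png

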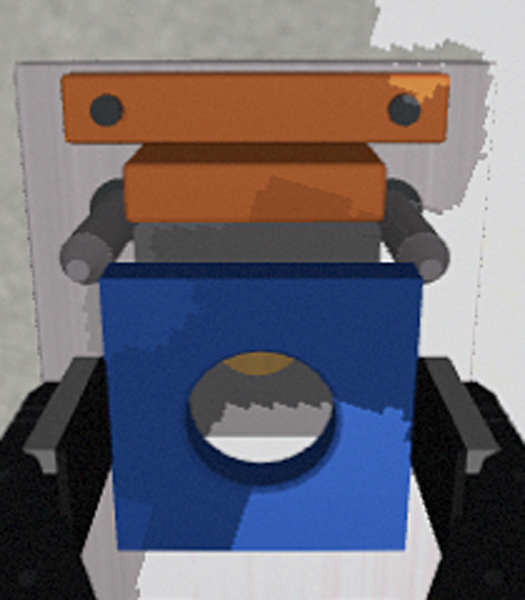

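```bash
cat > c5.py <<'E'
from h import *
c,T=campose('wrist'); s=env.state(); M=R.from_quat(s['eef_rot']).as_matrix()
px=lambda L: np.array(L,float)/2.5+[150,90]-0.3
f=lambda L,z:((unproj(px(L),z,c,T)-s['ee_pos'])@M*1000).round(1)
zt=s['ee_pos'][2]+.0106
print('tips',f([(78,271),(431,271)],.066)[:,:2])
print('spacer front',f([(103,279),(420,278)],zt)[:,:2],'rear',f([(117,549),(406,549)],zt)[:,:2])
print('hole',f([(260,352),(188,405),(333,405)],zt)[:,:2])
print('stop front',f([(125,219),(385,219)],.050)[:,:2])
E
python3 c5.py
```

```text
tips [[ 22.8 -40. ]
 [ 22.8  35. ]]
spacer front [[ 28.  -30.3]
 [ 28.2  28.3]] rear [[-31.6 -31.1]
 [-31.6  29.2]]
hole [[ 13.4  -1.3]
 [  2.1 -15.3]
 [  2.1  12.9]]
stop front [[ 30.  -32.3]
 [ 30.   27.4]]
```

Camera check: the spacer sits 1.3 mm right of the posts' midline and about 1 mm short of the stop. I'll shift it left and lower it.

drive_tool --targets "5.6 0 -0.13 0 0.001 -0.002 -0.001; 5.6 0 0 0 0 0 0; 5.6 0 0 0.2 0 0 0; 5.6 0 0 0 0 0 0"

```text
clock: 18.5
ee_pos: [0.6063, 0.006, 0.0738]
eef_rot: [0.99, 0.143, 0.0, -0.0]
force: [-0.5, 0.2, 0.1]
width: 0.0593
```

```bash
python3 g.py .6061 .0054 .066 16.44;python3 d.py wrist w15.png;cat > e.py <<'E'
import cv2
w=cv2.imread('pics/w15.png'); cv2.imwrite('pics/crop15.png',cv2.resize(w[90:330,150:360],None,fx=2.5,fy=2.5,interpolation=cv2.INTER_CUBIC))
E
python3 e.py
```

```text
turn [-0.    -0.001  0.   ] shift final [-0.04  0.06  0.78] shift now [-0.04  0.06  0.78] clk 18.5 w 0.0593 F [-0.5  0.2  0.1] pos [0.6063 0.006  0.0738]
```

View pics/crop15.png

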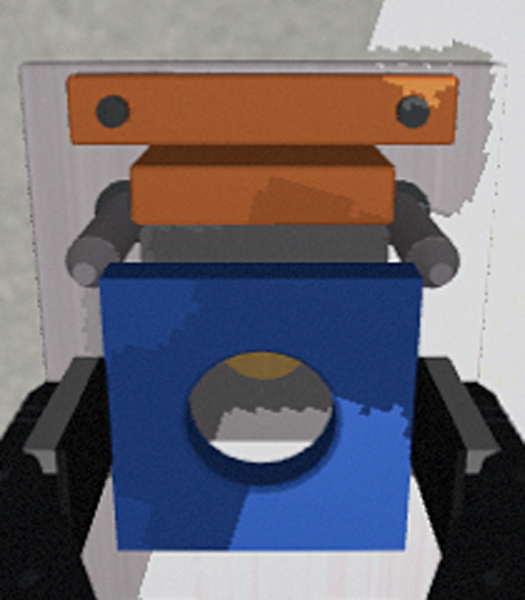

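```bash
sed -i 's/(78,271),(431,271)/(84,272),(442,272)/; s/(125,219),(385,219)/(133,223),(394,223)/' c5.py; python3 c5.py
```

```text
tips [[ 23.2 -38.3]
 [ 23.2  36.9]]
spacer front [[ 28.  -30.3]
 [ 28.2  28.3]] rear [[-31.6 -31.1]
 [-31.6  29.2]]
hole [[ 13.4  -1.3]
 [  2.1 -15.3]
 [  2.1  12.9]]
stop front [[ 29.5 -30.2]
 [ 29.6  29.2]]
```

drive_tool --targets "5.6 0 0.04 0.45 0 0 0; 5.6 0 0 0.45 0 0 0; 5.6 0 0 0.45 0 0 0; 5.6 0 0 0.45 0 0 0; 5.6 0 0 0.45 0 0 0; 5.6 0 0 0 0 0 0"

```text
clock: 19.15
ee_pos: [0.6061, 0.0055, 0.0488]
eef_rot: [0.99, 0.143, 0.0, -0.0]
force: [0.2, -0.2, -0.5]
width: 0.0596
```

```bash
python3 g.py .6061 .0057 .0415 16.44;python3 d.py wrist w16.png;cat > e.py <<'E'
import cv2
w=cv2.imread('pics/w16.png'); cv2.imwrite('pics/crop16.png',cv2.resize(w[90:330,150:360],None,fx=2.5,fy=2.5,interpolation=cv2.INTER_CUBIC))
E
python3 e.py
```

```text
turn [-0. -0.  0.] shift final [ 0.   -0.02  0.73] shift now [ 0.   -0.02  0.73] clk 19.15 w 0.0596 F [ 0.2 -0.2 -0.5] pos [0.6061 0.0055 0.0488]
```

View pics/crop16.png

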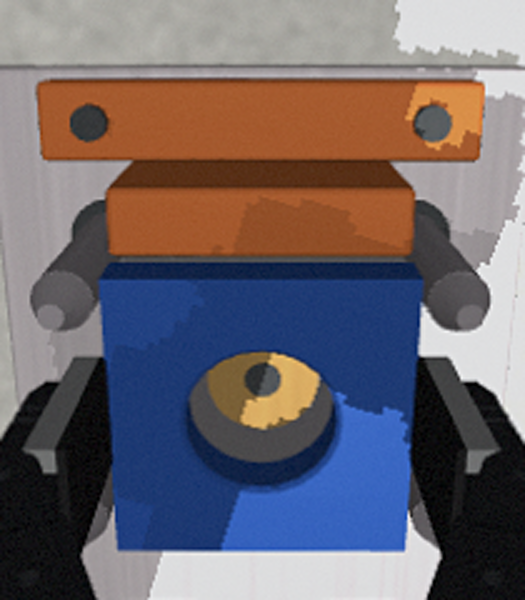

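drive_tool --targets "5.6 0 -0.01 0.25 0 0 0; 5.6 0 0 0.25 0 0 0; 5.6 0 0 0.15 0 0 0; 5.6 0 0 0 0 0 0"

```text
clock: 19.6
ee_pos: [0.6067, 0.0056, 0.0426]
eef_rot: [0.99, 0.143, 0.001, -0.0]
force: [-0.7, -0.3, 0.0]
width: 0.0593
```

```bash
python3 g.py .6061 .0057 .0415 16.44
```

```text
turn [-0.    -0.001  0.   ] shift final [-0.06 -0.02  0.11] shift now [-0.06 -0.02  0.11] clk 19.6 w 0.0593 F [-0.7 -0.3  0. ] pos [0.6067 0.0056 0.0426]
```

drive_tool --targets "5.6 -0.06 0 0.1 0 0 0; 5.6 0 0 0.1 0 0 0; 5.6 0 0 0 0 0 0"

```text
clock: 19.9
ee_pos: [0.6064, 0.0055, 0.0416]
eef_rot: [0.99, 0.143, 0.001, -0.0]
force: [0.3, -0.0, -0.4]
width: 0.0593
```

```bash
python3 g.py .6061 .0057 .0415 16.44;python3 d.py wrist w17.png;cat > e.py <<'E'
import cv2
w=cv2.imread('pics/w17.png'); cv2.imwrite('pics/crop17.png',cv2.resize(w[90:330,150:360],None,fx=2.5,fy=2.5,interpolation=cv2.INTER_CUBIC))
E
python3 e.py
```

```text
turn [-0.    -0.002 -0.   ] shift final [-0.02 -0.03  0.01] shift now [-0.02 -0.03  0.01] clk 19.9 w 0.0593 F [ 0.3 -0.  -0.4] pos [0.6064 0.0055 0.0416]
```

View pics/crop17.png

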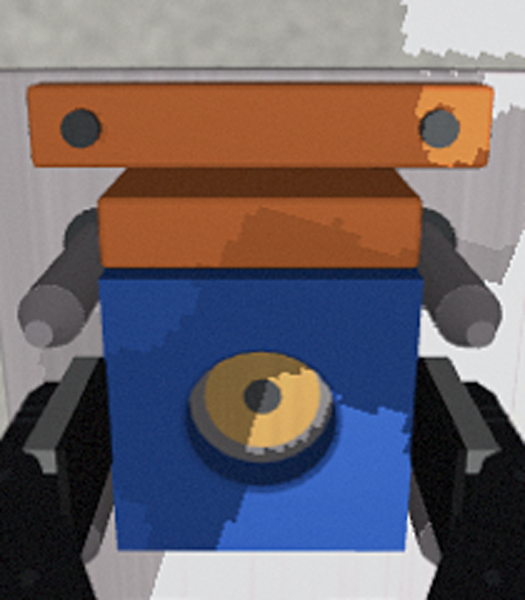

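drive_tool --targets "5.6 0 0 0.12 0 0 0; 5.6 0 0 0.1 0 0 0"

```text
clock: 20.15
ee_pos: [0.6066, 0.0055, 0.0412]
eef_rot: [0.99, 0.143, 0.001, -0.0]
force: [-6.4, -0.0, 13.9]
width: 0.0591
```

drive_tool --targets "5.6 -0.02 0 -0.05 0 0 0; 7.2 0 0 0 0 0 0; 7.2 0 0 0 0 0 0; 7.2 0 0 0 0 0 0"

```text
clock: 20.55
ee_pos: [0.6066, 0.0054, 0.0418]
eef_rot: [0.99, 0.143, 0.002, -0.0]
force: [-0.2, -0.2, -0.7]
width: 0.072
```

```bash
python3 g.py .6061 .0057 .15 16.44;python3 d.py wrist w18.png
```

```text
turn [-0.    -0.003 -0.   ] shift final [ -0.04  -0.04 -10.82] shift now [ -0.    -0.04 -10.82] clk 20.55 w 0.072 F [-0.2 -0.2 -0.7] pos [0.6066 0.0054 0.0418]
```

View pics/w18.png

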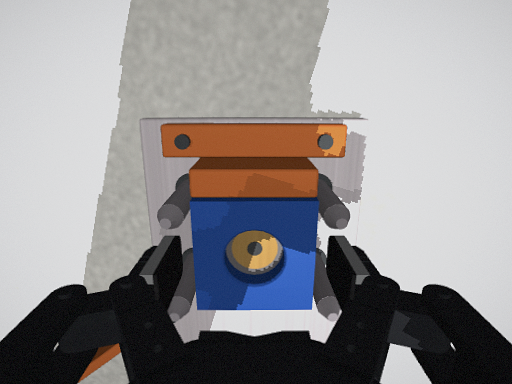

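Released, and the spacer sits behind the stop's top edge. I'll lift straight up and check it from above.

drive_tool --targets "7.2 0 0 -1 0 -0.003 0; 7.2 0 0 -2 0 0 0; 7.2 0 0 -2.5 0 0 0; 7.2 0 0 -3 0 0 0; 7.2 0 0 -3 0 0 0; 7.2 -3 0 -1 0 0 0; 7.2 0 0 0 0 0 0; 7.2 0 0 0 0 0 0"

```text
clock: 21.4
ee_pos: [0.5772, -0.0031, 0.1762]
eef_rot: [0.99, 0.143, 0.0, 0.0]
force: [0.1, 0.7, -0.2]
width: 0.072
```

```bash
python3 g.py .6061 .0057 .15 16.44;python3 d.py wrist w19.png;cat > e.py <<'E'
import cv2
w=cv2.imread('pics/w19.png'); cv2.imwrite('pics/crop19.png',cv2.resize(w[60:290,130:390],None,fx=2.5,fy=2.5,interpolation=cv2.INTER_CUBIC))
E
python3 e.py
```

```text
turn [ 0.    -0.001 -0.   ] shift final [ 3.02 -0.03  2.62] shift now [ 3.02 -0.03  2.62] clk 21.4 w 0.072 F [ 0.1  0.7 -0.2] pos [ 0.5772 -0.0031  0.1762]
```

View pics/crop19.png

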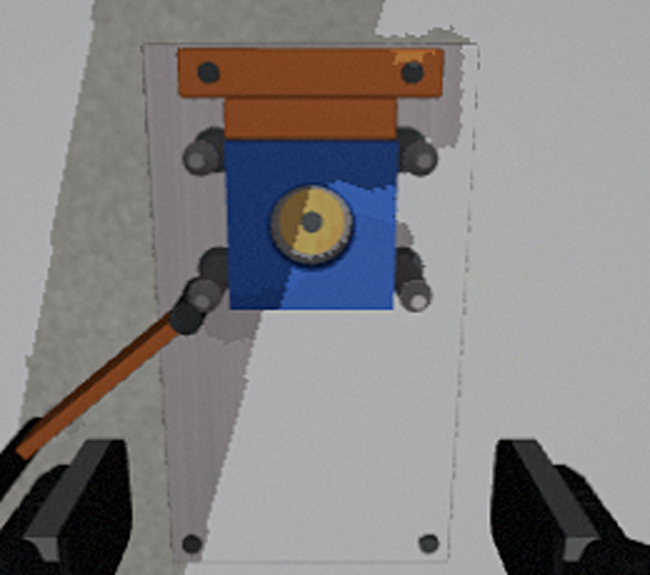

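The spacer is flush with the stop, square and centred between the posts. Next, the disc.

```bash
python3 g.py .522 -.354 .18 16.44
```

```text
turn [ 0. -0. -0.] shift final [-15.21  32.06  -0.39] shift now [-15.19  32.07  -0.39] clk 21.45 w 0.0718 F [ 1.  -0.3  0.5] pos [ 0.5772 -0.0035  0.1761]
```

drive_tool --targets "7.2 -1 2 0 0 0 0; 7.2 -2 4 0 0 0 0; 7.2 -2 4 0 0 0 0; 7.2 -2 4 0 0 0 0; 7.2 -2 4 0 0 0 0; 7.2 -2 4 0 0 0 0; 7.2 -2 4 0 0 0 0; 7.2 -2 4 0 0 0 0; 7.2 -1 2 0 0 0 0; 7.2 0 0 0 0 0 0"

```text
clock: 22.45
ee_pos: [0.5147, -0.3657, 0.1704]
eef_rot: [0.989, 0.147, -0.004, -0.001]
force: [-0.6, -0.3, 0.0]
width: 0.0722
```

```bash
python3 g.py .522 -.354 .18 16.44;python3 d.py wrist w20.png; python3 -c "
from h import *
env.get_image('wrist')
print([(np.round(x['centre'],4),round(x['p'],2)) for x in env.landmark_of('wrist','disc')[:3]])"
```

```text
turn [-0.003  0.008  0.009] shift final [ 1.03 -0.92 -0.96] shift now [ 1.03 -0.91 -0.97] clk 22.45 w 0.0722 F [-0.6 -0.3  0. ] pos [ 0.5147 -0.3657  0.1704]
[(array([ 0.5259, -0.3486,  0.0006]), 0.8)]
```

View pics/w20.png

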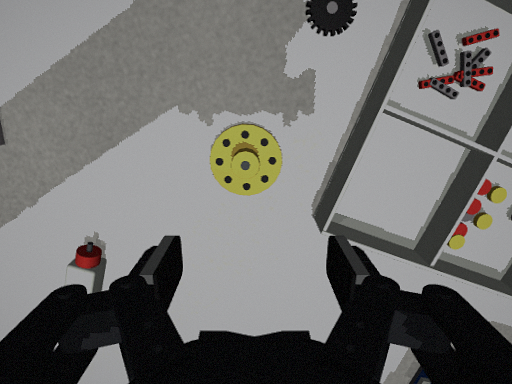

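```bash
python3 rel.py 245.5 166 .028; python3 rel.py 95 268 .03; python3 rel.py 318 228 .03; python3 rel.py 246 123 .004;python3 rel.py 246 195 .008; python3 g.py .5256 -.3506 .08 16.44
```

```text
world [ 0.5236 -0.348   0.028 ] tool frame mm [ 10.9  -9.3 142.6]
world [ 0.3675 -0.2246  0.03  ] tool frame mm [-101.6 -173.6  142.1]
world [ 0.4844 -0.437   0.03  ] tool frame mm [-53.   64.  140.6]
world [ 0.5605 -0.3366  0.004 ] tool frame mm [ 49.7  -9.2 166.3]
world [ 0.4892 -0.3583  0.008 ] tool frame mm [-24.9  -9.7 162.8]
turn [-0.005  0.006  0.014] shift final [ 1.11 -0.72  9.06] shift now [ 1.17 -0.66  9.05] clk 22.6 w 0.0723 F [ 1.5 -0.2 -0.2] pos [ 0.517  -0.3607  0.1706]
```

drive_tool --targets "5 0.4 -0.4 1.5 -0.004 0.006 0.012; 5 0.4 -0.4 2 0 0 0; 5 0 -0.2 2 0 0 0; 5 0 0 2 0 0 0; 5 0 0 1.5 0 0 0; 5 0 0 0 0 0 0; 5 0 0 0 0 0 0"

```text
clock: 23.3
ee_pos: [0.5294, -0.3346, 0.0785]
eef_rot: [0.988, 0.153, 0.002, -0.003]
force: [-0.6, 0.0, -0.4]
width: 0.0501
```

```bash
python3 g.py .524 -.3492 .08 16.44;python3 d.py wrist w21.png
```

```text
turn [-0.005 -0.005  0.02 ] shift final [-0.94  1.25 -0.15] shift now [-0.96  1.23 -0.16] clk 23.3 w 0.0501 F [-0.6  0.  -0.4] pos [ 0.5294 -0.3346  0.0785]
```

View pics/w21.png

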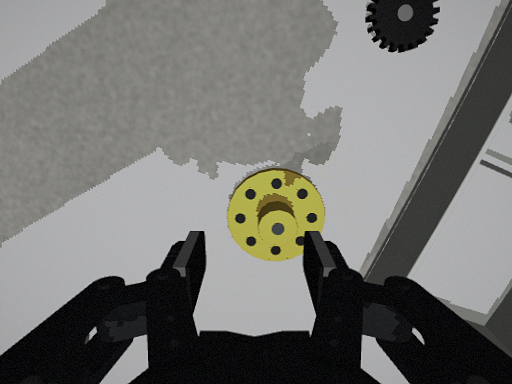

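```bash
python3 rel.py 278 229 .028; python3 rel.py 276 262 .008;python3 rel.py 276 170 .004; python3 g.py .524 -.3492 .08 16.44
```

```text
world [ 0.5217 -0.353   0.028 ] tool frame mm [-13.3  15.5  50.4]
world [ 0.4863 -0.365   0.008 ] tool frame mm [-50.8  16.3  70.2]
world [ 0.5562 -0.3415  0.004 ] tool frame mm [22.9 15.  74.6]
turn [-0.005 -0.006  0.02 ] shift final [-0.94  1.25 -0.15] shift now [-0.96  1.23 -0.16] clk 23.35 w 0.0503 F [-0.1  0.6  0.4] pos [ 0.5295 -0.3346  0.0785]
```

drive_tool --targets "5 -0.5 0.6 1 -0.005 -0.006 0.02; 5 -0.4 0.6 1 0 0 0; 5 -0.3 0.4 1 0 0 0; 5 0 0 0 0 0 0; 5 0 0 0 0 0 0"

```text
clock: 23.85
ee_pos: [0.5225, -0.3566, 0.0478]
eef_rot: [0.99, 0.141, 0.001, 0.002]
force: [0.3, -0.5, 0.3]
width: 0.0499
```

```bash
python3 g.py .522 -.3542 .045 16.44;python3 d.py wrist w22.png
```

```text
turn [ 0.003 -0.001 -0.003] shift final [ 0.02 -0.25  0.28] shift now [ 0.02 -0.25  0.28] clk 23.85 w 0.0499 F [ 0.3 -0.5  0.3] pos [ 0.5225 -0.3566  0.0478]
```

View pics/w22.png

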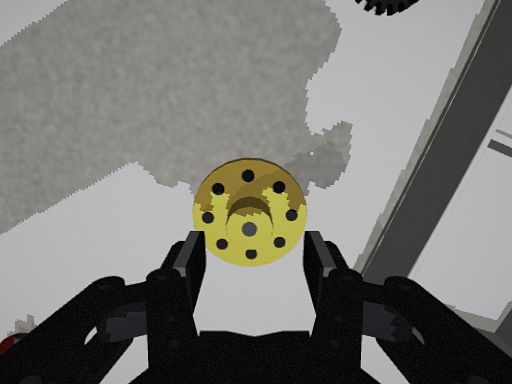

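```bash
python3 rel.py 249.5 229 .028; python3 rel.py 250 266 .008;python3 rel.py 250 160 .008;python3 rel.py 193 208 .008;python3 rel.py 307 208 .008
```

```text
world [ 0.5217 -0.3529  0.028 ] tool frame mm [ 0.5 -3.8 19.7]
world [ 0.4867 -0.3631  0.008 ] tool frame mm [-36.   -3.9  39.7]
world [ 0.5572 -0.3428  0.008 ] tool frame mm [37.3 -3.6 39.7]
world [ 0.517  -0.3164  0.008 ] tool frame mm [  6.1 -40.3  39.6]
world [ 0.5374 -0.3866  0.008 ] tool frame mm [ 6.1 32.9 39.8]
```

drive_tool --targets "5 0.05 -0.15 0.9 0.003 -0.001 -0.003; 5 0 -0.1 0.9 0 0 0; 5 0 0 0.9 0 0 0; 5 0 0 0.7 0 0 0; 5 0 0 0.1 0 0 0; 5 0 0 0 0 0 0"

```text
clock: 24.5
ee_pos: [0.5225, -0.3529, 0.0095]
eef_rot: [0.99, 0.143, -0.0, -0.0]
force: [0.5, -0.0, -1.0]
width: 0.0505
```

```bash
python3 g.py .5221 -.3540 .011 16.44;python3 d.py wrist w23.png
```

```text
turn [-0.001  0.     0.001] shift final [-0.07  0.09 -0.15] shift now [-0.07  0.09 -0.15] clk 24.5 w 0.0505 F [ 0.5 -0.  -1. ] pos [ 0.5225 -0.3529  0.0095]
```

View pics/w23.png

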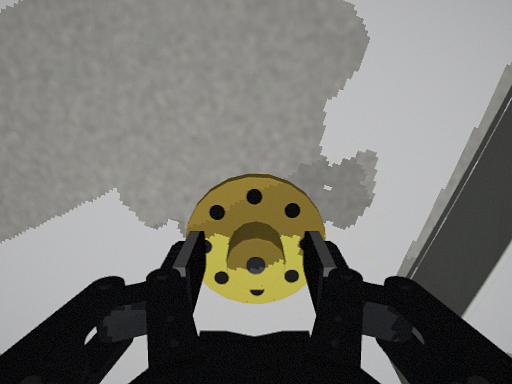

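drive_tool --targets "5 -0.05 0.08 -0.3 0 0 0; 2.4 0 0 0 0 0 0; 2.4 0 0 0 0 0 0; 2.4 0 0 0 0 0 0; 2.4 0 0 0 0 0 0; 2.4 0 0 0 0 0 0" --grip_force 30

```text
clock: 25.15
ee_pos: [0.5229, -0.3545, 0.0143]
eef_rot: [0.99, 0.143, 0.001, 0.0]
force: [-0.4, 0.5, -1.5]
width: 0.0262
```

```bash
python3 g.py .5221 -.3540 .012 16.44;python3 d.py wrist w24.png
```

```text
turn [ 0.001 -0.001  0.001] shift final [-0.06 -0.07  0.23] shift now [-0.06 -0.07  0.23] clk 25.15 w 0.0262 F [-0.4  0.5 -1.5] pos [ 0.5229 -0.3545  0.0143]
```

View pics/w24.png

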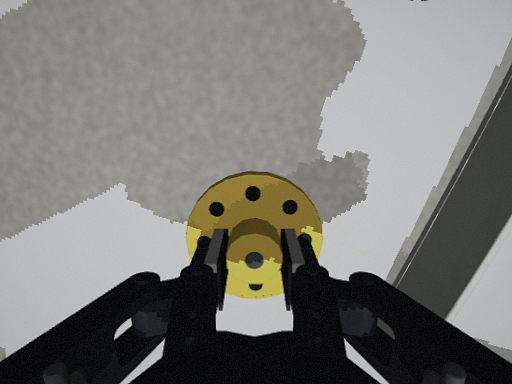

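```bash
python3 rel.py 254 260.5 .028; for p in "187 240 .008" "323 240 .008" "255 298 .008" "255 173 .006"; do python3 rel.py $p; done; python3 d.py wrist x.png; python3 g.py .5221 -.3540 .012 16.44; python3 -c "
import cv2
w=cv2.imread('pics/x.png'); cv2.imwrite('pics/crop24.png',cv2.resize(w[160:320,170:340],None,fx=3.5,fy=3.5,interpolation=cv2.INTER_CUBIC))"
```

```text
world [ 0.5217 -0.3537  0.028 ] tool frame mm [ -0.9  -1.1 -13.8]
world [ 0.5123 -0.3186  0.008 ] tool frame mm [  0.  -37.5   6.2]
world [ 0.5332 -0.3893  0.008 ] tool frame mm [ 0.  36.3  6.3]
world [ 0.4873 -0.3645  0.008 ] tool frame mm [-37.   -0.5   6.2]
world [ 0.5581 -0.3435  0.006 ] tool frame mm [36.8 -0.6  8.3]
turn [ 0.001 -0.001  0.001] shift final [-0.06 -0.07  0.22] shift now [-0.06 -0.07  0.22] clk 25.25 w 0.0266 F [-0.1 -0.6 -0.5] pos [ 0.5229 -0.3545  0.0142]
```

View pics/crop24.png

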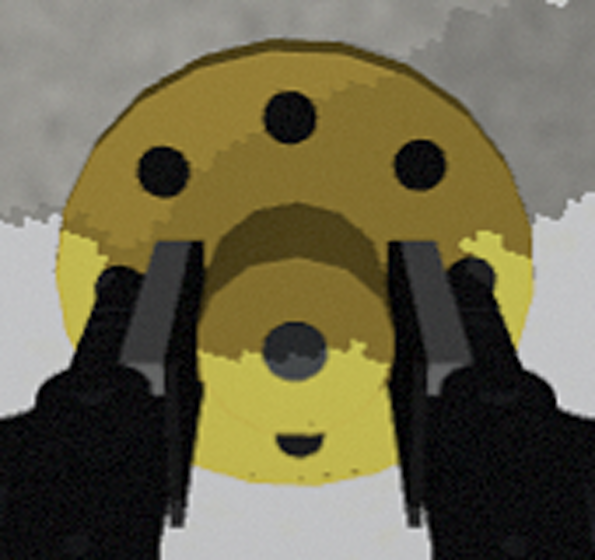

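drive_tool --targets "2.4 0 0 -0.7 0 0 0; 2.4 0 0 -1.2 0 0 0; 2.4 0 0 -2 0 0 0; 2.4 0 0 -2.5 0 0 0; 2.4 0 0 -2.5 0 0 0; 2.4 0 0 -2.5 0 0 0; 2.4 0 0 -1.5 0 0 0; 2.4 0 0 0 0 0 0"

```text
clock: 26.05
ee_pos: [0.5227, -0.3549, 0.1546]
eef_rot: [0.99, 0.143, 0.002, 0.001]
force: [-0.1, 0.4, -0.8]
width: 0.0265
```

```bash
python3 g.py .6055 .0050 .15 16.44;python3 d.py wrist w25.png
```

```text
turn [ 0.003 -0.003  0.   ] shift final [ 18.13 -32.17   0.46] shift now [ 18.13 -32.17   0.43] clk 26.05 w 0.0265 F [-0.1  0.4 -0.8] pos [ 0.5227 -0.3549  0.1546]
```

View pics/w25.png

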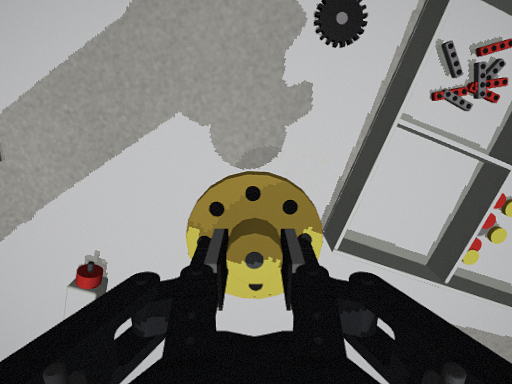

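drive_tool --targets "2.4 0.8 -1.4 0 0.003 -0.003 0; 2.4 1.6 -2.8 0 0 0 0; 2.4 2 -3.5 0 0 0 0; 2.4 2 -3.5 0 0 0 0; 2.4 2 -3.5 0 0 0 0; 2.4 2 -3.5 0 0 0 0; 2.4 2 -3.5 0 0 0 0; 2.4 1.8 -3.2 0 0 0 0; 2.4 1.5 -2.6 0 0 0 0; 2.4 1 -1.8 0 0 0 0; 2.4 0.4 -0.7 0 0 0 0; 2.4 0 0 0 0 0 0"

```text
clock: 27.3
ee_pos: [0.5953, 0.0104, 0.1399]
eef_rot: [0.989, 0.147, -0.011, -0.005]
force: [-0.6, 0.1, -0.3]
width: 0.0268
```

```bash
python3 g.py .6055 .0050 .10 16.44
```

```text
turn [-0.012  0.021  0.008] shift final [0.83 0.8  3.99] shift now [0.91 0.86 3.96] clk 27.3 w 0.0268 F [-0.6  0.1 -0.3] pos [0.5953 0.0104 0.1399]
```

drive_tool --targets "2.4 0.4 0.4 1 -0.012 0.021 0.008; 2.4 0.4 0.4 1.2 0 0 0; 2.4 0 0 1 0 0 0; 2.4 0 0 0 0 0 0; 2.4 0 0 0 0 0 0"

```text
clock: 27.8
ee_pos: [0.6034, 0.0001, 0.1043]
eef_rot: [0.99, 0.14, -0.002, 0.001]
force: [0.1, 0.4, -1.1]
width: 0.0261
```

```bash
python3 g.py .6055 .0050 .095 16.44
```

```text
turn [ 0.001  0.005 -0.005] shift final [ 0.34 -0.41  0.93] shift now [ 0.34 -0.42  0.93] clk 27.8 w 0.0261 F [ 0.1  0.4 -1.1] pos [6.034e-01 1.000e-04 1.043e-01]
```

drive_tool --targets "2.4 0.2 -0.25 0.5 0.001 0.005 -0.005; 2.4 0.1 -0.2 0.5 0 0 0; 2.4 0 0 0.4 0 0 0; 2.4 0 0 0 0 0 0; 2.4 0 0 0 0 0 0"

```text
clock: 28.3
ee_pos: [0.6055, 0.0055, 0.0898]
eef_rot: [0.99, 0.143, 0.001, -0.0]
force: [0.5, 0.6, 0.4]
width: 0.0267
```

```bash
python3 g.py .6052 .0051 .0662 16.44;python3 d.py wrist w26.png; python3 -c "
import cv2
w=cv2.imread('pics/w26.png'); cv2.imwrite('pics/crop26.png',cv2.resize(w[100:320,140:370],None,fx=2.6,fy=2.6,interpolation=cv2.INTER_CUBIC))"; python3 g.py .6052 .0051 .0662 16.44
```

```text
turn [-0.001 -0.001 -0.   ] shift final [-0.04  0.03  2.36] shift now [-0.04  0.03  2.36] clk 28.3 w 0.0267 F [0.5 0.6 0.4] pos [0.6055 0.0055 0.0898]
turn [-0.001 -0.001 -0.   ] shift final [-0.03  0.03  2.36] shift now [-0.03  0.03  2.36] clk 28.35 w 0.0265 F [ 0.1 -0.4 -1.1] pos [0.6054 0.0055 0.0898]
```

View pics/crop26.png

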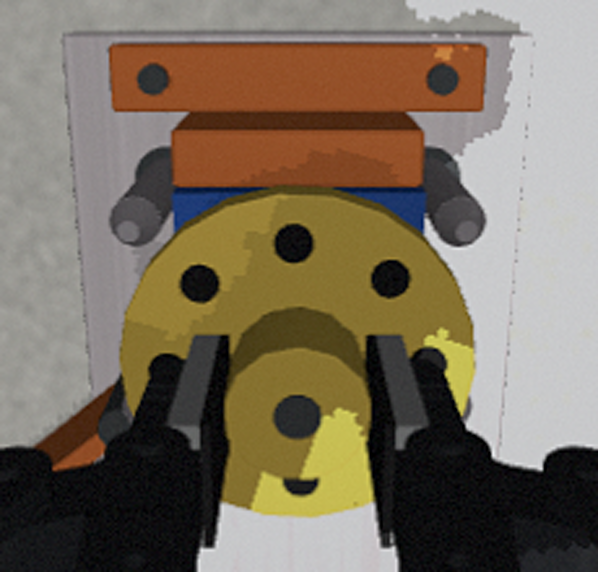

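```bash
cat > c6.py <<'E'
from h import *
c,T=campose('wrist'); s=env.state(); M=R.from_quat(s['eef_rot']).as_matrix()
px=lambda L: np.array(L,float)/2.6+[140,100]-0.3
f=lambda L,z:((unproj(px(L),z,c,T)-s['ee_pos'])@M*1000).round(1)[:,:2]
zt=s['ee_pos'][2]-.0062
t=f([(129,229),(466,230)],.066);print('tips',t,'-> pocket',t.mean(0)-[24,0])
t=f([(172,187),(423,187)],.05);print('stop',t,'-> pocket',t.mean(0)-[30,0])
r=f([(121,350),(474,350),(292,193),(302,516)],zt);print('rim',r,'centre',r[2:,0].mean(),r[:2,1].mean())
print('boss',f([(297,416)],zt+.02))
E
python3 c6.py
```

```text
tips [[ 24.3 -38.3]
 [ 24.1  36.1]] -> pocket [ 0.2 -1.1]
stop [[ 30.  -30.9]
 [ 30.   28.8]] -> pocket [ 0.   -1.05]
rim [[  3.4 -37.7]
 [  3.4  35.5]
 [ 36.9  -2.1]
 [-37.1  -0. ]] centre -0.10000000000000142 -1.1000000000000014
boss [[-0.4 -1.2]]
```

Camera check: the disc centre is within 0.3 mm of the pocket. I'll lower it.

drive_tool --targets "2.4 0 0 0.4 0 0 0; 2.4 0 0 0.4 0 0 0; 2.4 0 0 0.4 0 0 0; 2.4 0 0 0 0 0 0"

```text
clock: 28.75
ee_pos: [0.6056, 0.0054, 0.0771]
eef_rot: [0.99, 0.143, 0.001, -0.0]
force: [0.3, 0.5, -1.4]
width: 0.0263
```

```bash
python3 g.py .6054 .0055 .0662 16.44
```

```text
turn [-0.    -0.002 -0.   ] shift final [-0.02 -0.01  1.09] shift now [-0.02 -0.01  1.09] clk 28.75 w 0.0263 F [ 0.3  0.5 -1.4] pos [0.6056 0.0054 0.0771]
```

drive_tool --targets "2.4 -0.02 -0.01 0.25 0 -0.002 0; 2.4 0 0 0.25 0 0 0; 2.4 0 0 0.25 0 0 0; 2.4 0 0 0.15 0 0 0; 2.4 0 0 0 0 0 0"

```text
clock: 29.25
ee_pos: [0.6054, 0.0054, 0.0672]
eef_rot: [0.99, 0.143, -0.0, -0.0]
force: [-0.7, 0.6, -0.6]
width: 0.0265
```

```bash
python3 g.py .6054 .0055 .0662 16.44; python3 d.py wrist w27.png; python3 -c "
import cv2
w=cv2.imread('pics/w27.png'); cv2.imwrite('pics/crop27.png',cv2.resize(w[100:320,140:370],None,fx=2.6,fy=2.6,interpolation=cv2.INTER_CUBIC))"
```

```text
turn [-0.  0. -0.] shift final [ 0.01 -0.01  0.1 ] shift now [ 0.01 -0.01  0.1 ] clk 29.25 w 0.0265 F [-0.7  0.6 -0.6] pos [0.6054 0.0054 0.0672]
```

View pics/crop27.png

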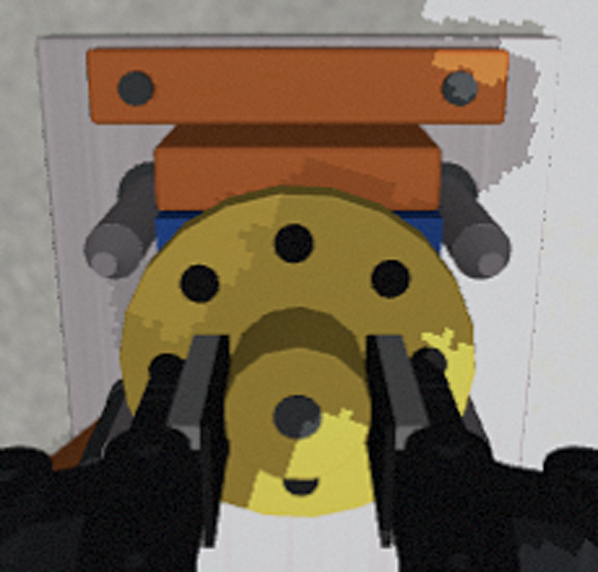

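drive_tool --targets "2.4 0 0 0.1 0 0 0; 2.4 0 0 0.08 0 0 0; 2.4 0 0 0 0 0 0"

```text
clock: 29.6
ee_pos: [0.6057, 0.0054, 0.0658]
eef_rot: [0.99, 0.143, 0.0, -0.0]
force: [0.0, 0.6, -1.3]
width: 0.0266
```

drive_tool --targets "2.4 -0.02 0 0.1 0 0 0; 2.4 0 0 0 0 0 0"

```text
clock: 29.8
ee_pos: [0.6059, 0.0054, 0.0659]
eef_rot: [0.99, 0.143, 0.001, -0.0]
force: [-0.2, -0.2, -1.5]
width: 0.0267
```

drive_tool --targets "2.4 -0.04 0 0.12 0 0 0; 2.4 0 0 0.1 0 0 0"

```text
clock: 30.0
ee_pos: [0.6061, 0.0054, 0.0656]
eef_rot: [0.99, 0.143, 0.001, -0.0]
force: [-8.2, 1.3, 13.2]
width: 0.0267
```

drive_tool --targets "2.4 -0.05 0 -0.05 0 -0.001 0; 3 0 0 0 0 0 0; 4.5 0 0 0 0 0 0; 4.5 0 0 0 0 0 0; 4.5 0 0 0 0 0 0"

```text
clock: 30.5
ee_pos: [0.6056, 0.0052, 0.0659]
eef_rot: [0.99, 0.143, 0.001, -0.0]
force: [0.1, 1.0, -0.2]
width: 0.0449
```

```bash
python3 g.py .6054 .0055 .0662 16.44; python3 d.py wrist w28.png; python3 -c "
import cv2
w=cv2.imread('pics/w28.png'); cv2.imwrite('pics/crop28.png',cv2.resize(w[100:320,140:370],None,fx=2.6,fy=2.6,interpolation=cv2.INTER_CUBIC))"
```

```text
turn [-0.    -0.002 -0.001] shift final [-0.02 -0.03 -0.03] shift now [-0.02 -0.03 -0.03] clk 30.5 w 0.0449 F [ 0.1  1.  -0.2] pos [0.6056 0.0052 0.0659]
```

View pics/crop28.png

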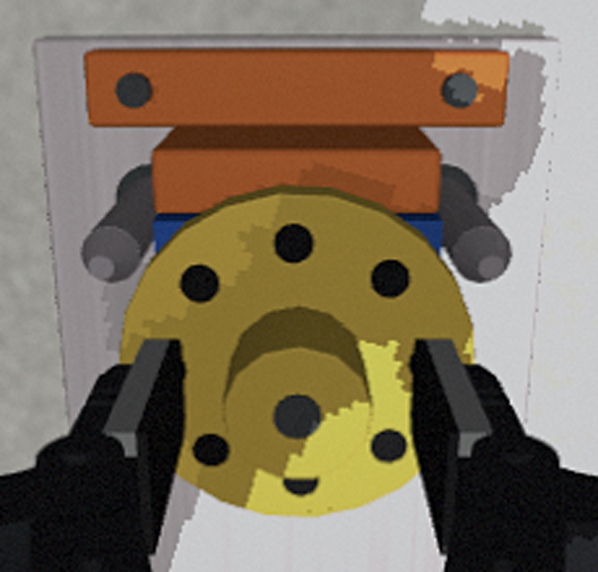

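drive_tool --targets "4.5 0 0 -0.7 0 -0.002 0; 4.5 0 0 -1.5 0 0 0; 4.5 0 0 -2.5 0 0 0; 4.5 0 0 -3 0 0 0; 4.5 -1.5 0 -1.5 0 0 0; 4.5 -1.5 0 0 0 0 0; 4.5 -1 0 0 0 0 0; 4.5 0 0 0 0 0 0"

```text
clock: 31.35
ee_pos: [0.5674, -0.0064, 0.1694]
eef_rot: [0.99, 0.143, 0.003, 0.0]
force: [1.2, -0.3, -0.0]
width: 0.0447
```

```bash
python3 g.py .6054 .0055 .0662 16.44; python3 d.py wrist w29.png; python3 d.py side s29.png; python3 d.py scene c29.png; python3 -c "
import cv2,numpy as np
w=cv2.imread('pics/w29.png'); cv2.imwrite('pics/crop29.png',cv2.resize(w[60:290,130:390],None,fx=2.5,fy=2.5,interpolation=cv2.INTER_CUBIC))
a=cv2.imread('pics/s29.png')[170:260,190:330];b=cv2.imread('pics/c29.png')[160:240,190:310]
cv2.imwrite('pics/crop29s.png',np.hstack([cv2.resize(a,(420,270),interpolation=2),cv2.resize(b,(380,270),interpolation=2)]))"
```

```text
turn [ 0.001 -0.005 -0.001] shift final [ 3.98 -0.07 10.32] shift now [ 3.93 -0.08 10.34] clk 31.35 w 0.0447 F [ 1.2 -0.3 -0. ] pos [ 0.5674 -0.0064  0.1694]
```

View pics/crop29.png

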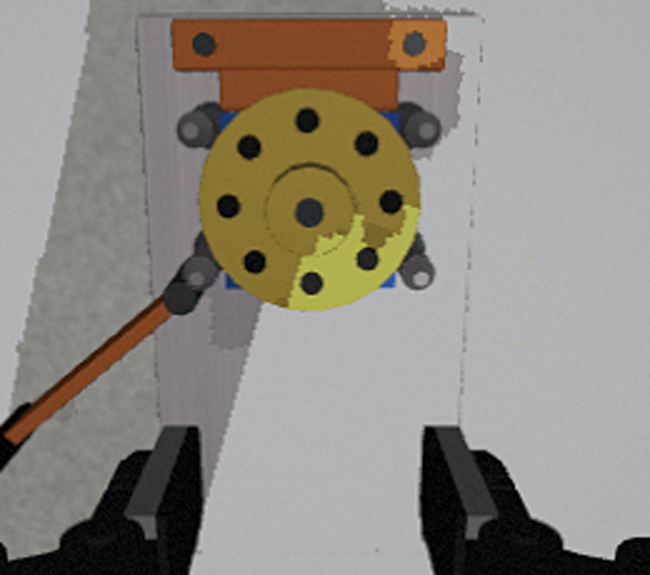

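View pics/crop29s.png

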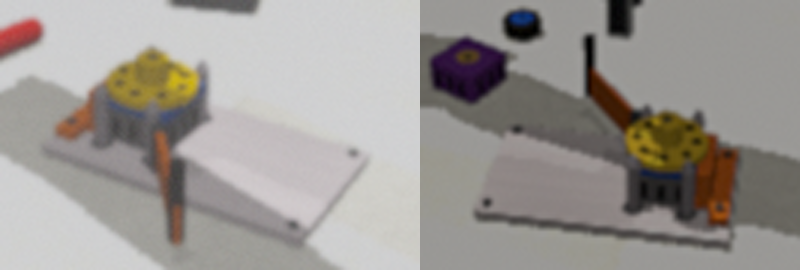

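The disc is seated between the four posts and flat on the spacer. For the gate, I'll cage the peg between the fingers just above post height and follow the arc, turning the tool with it.

drive_tool --targets "4.5 -1.5 0 -1 0 -0.004 0.14; 4.5 0 0 0 0 0 0.14; 4.5 0 0 0 0 0 0.14; 4.5 0 0 0 0 0 0.14; 4.5 0 0 0 0 0 0.14; 4.5 0 0 0 0 0 0.14; 4.5 0 0 0 0 0 0.05; 4.5 0 0 0 0 0 0"

```text
clock: 32.3
ee_pos: [0.555, -0.0079, 0.1745]
eef_rot: [0.95, -0.313, -0.003, 0.002]
force: [-0.9, 0.8, -0.4]
width: 0.0448
```

```bash
python3 g.py .4835 .0935 .14 -35.5; python3 -c "
from h import *
print(env.state()['joint_positions'].round(2))
for n in ['scene','side','wrist']:
    env.get_image(n); print(n,[(np.round(x['centre'],4),round(x['p'],2)) for x in env.landmark_of(n,'gate_peg')[:2]])"
```

```text
turn [ 0.005  0.004 -0.017] shift final [-11.71  -4.1    3.45] shift now [-11.76  -3.93   3.48] clk 32.3 w 0.0448 F [-0.9  0.8 -0.4] pos [ 0.555  -0.0079  0.1745]
[-0.27  0.22  0.23  1.73 -0.05  1.2  -2.23]
scene [(array([0.4842, 0.0965, 0.0645]), 0.51)]
side [(array([0.4856, 0.0896, 0.0633]), 0.78)]
wrist [(array([0.4825, 0.0913, 0.0653]), 0.87)]
```

drive_tool --targets "3.5 -2 -0.7 0.3 0 0.004 -0.017; 3.5 -3 -1 0.8 0 0 0; 3.5 -3 -1 0.8 0 0 0; 3.5 -2.5 -0.9 0.8 0 0 0; 3.5 -1.2 -0.4 0.5 0 0 0; 3.5 0 0 0 0 0 0; 3.5 0 0 0 0 0 0"

```text
clock: 33.3
ee_pos: [0.4819, 0.0931, 0.1426]
eef_rot: [0.953, -0.303, 0.001, 0.002]
force: [0.6, 0.5, 0.2]
width: 0.0352
```

```bash
python3 g.py .4835 .0930 .10 -35.5;python3 d.py wrist w30.png
```

```text
turn [ 0.004 -0.003  0.003] shift final [ 0.13 -0.09  4.26] shift now [ 0.12 -0.1   4.26] clk 33.3 w 0.0352 F [0.6 0.5 0.2] pos [0.4819 0.0931 0.1426]
```

View pics/w30.png

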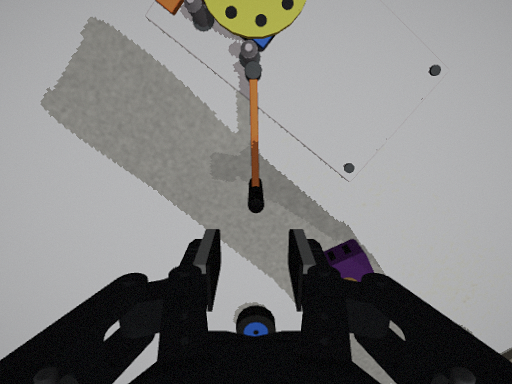

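```bash
python3 rel.py 256 204 .082; python3 rel.py 253 70 .066
```

```text
world [0.4821 0.0924 0.082 ] tool frame mm [ 0.2  0.1 60.6]
world [0.5575 0.0415 0.066 ] tool frame mm [91.1 -2.  76.9]
```

drive_tool --targets "3 0 0.1 1.5 0.004 -0.003 0.003; 3 0 0 1.5 0 0 0; 3 0 0 1.5 0 0 0; 3 0 0 1.5 0 0 0; 3 0 0 0.8 0 0 0; 3 0 0 0 0 0 0; 3 0 0 0 0 0 0"

```text
clock: 34.05
ee_pos: [0.4886, 0.0844, 0.0755]
eef_rot: [0.951, -0.31, 0.003, -0.001]
force: [0.6, 0.5, 0.1]
width: 0.0303
```

```bash
python3 g.py .4819 .0923 .070 -35.5;python3 d.py wrist w31.png
```

```text
turn [-0.004 -0.006 -0.012] shift final [-1.   -0.25  0.55] shift now [-1.01 -0.24  0.55] clk 34.05 w 0.0303 F [0.6 0.5 0.1] pos [0.4886 0.0844 0.0755]
```

View pics/w31.png

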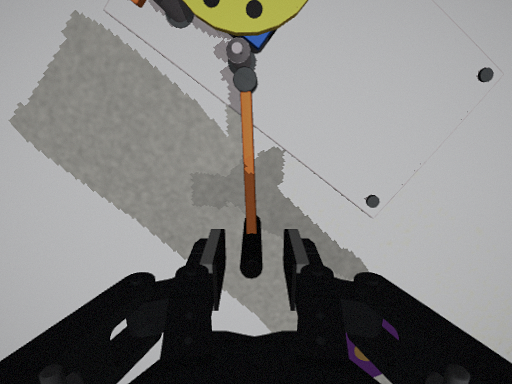

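drive_tool --targets "2.4 -0.5 -0.05 0.3 -0.004 -0.006 -0.012; 2 -0.4 0 0.2 0 0 0; 1.8 0 0 0 0 0 0; 1.8 0 0 0 0 0 0"

```text
clock: 34.5
ee_pos: [0.482, 0.0911, 0.0719]
eef_rot: [0.953, -0.304, 0.001, -0.001]
force: [0.6, 0.5, -0.5]
width: 0.0184
```

```bash
python3 g.py .4819 .0923 .070 -35.5;python3 d.py wrist w32.png; python3 rel.py 250 270 .082
```

```text
turn [-0.002 -0.001  0.002] shift final [-0.07 -0.09  0.19] shift now [-0.07 -0.09  0.19] clk 34.5 w 0.0184 F [ 0.6  0.5 -0.5] pos [0.482  0.0911 0.0719]
world [0.4761 0.0993 0.082 ] tool frame mm [ -9.5  -3.3 -10.1]
```

View pics/w32.png

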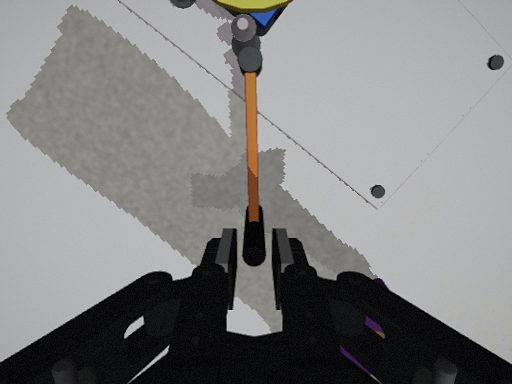

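drive_tool --targets "1.8 0.04 0.55 0.1 0 0 -0.06; 1.8 0.07 1.13 0 0 0 -0.12; 1.8 0.07 1.13 0 0 0 -0.12; 1.8 0.07 1.13 0 0 0 -0.12; 1.8 0.07 1.13 0 0 0 -0.12; 1.8 0 0 0 0 0 0"

```text
clock: 35.15
ee_pos: [0.4658, 0.0435, 0.0716]
eef_rot: [1.0, -0.028, 0.002, -0.001]
force: [-0.4, -0.4, -0.2]
width: 0.0182
```

```bash
cat > gate.py <<'E'
from h import *
s=env.state(); H=np.array([.5591,.0398]); M=R.from_quat(s['eef_rot']).as_matrix()
d=s['ee_pos'][:2]-H; jy=np.radians(16.44); dj=np.array([d@[np.cos(jy),np.sin(jy)],d@[-np.sin(jy),np.cos(jy)]])
a=np.arctan2(-dj[0],-dj[1]); yaw=np.degrees(np.arctan2(M[1,0],M[0,0]))
print('clk',s['clock'],'r',np.hypot(*d),'a',a,'yaw err (tool turn to add)',np.radians(yaw-(16.44+90-np.degrees(a))),'tilt',M[:2,2].round(3),'z',s['ee_pos'][2],'F',s['force'].round(1),'q7',s['joint_positions'][6].round(2), 'w',s['width'])
E
python3 gate.py; python3 d.py wrist w33.png
```

```text
clk 35.15 r 0.09337217646554825 a 1.897530154360937 yaw err (tool turn to add) -0.015613477224908755 tilt [0.004 0.002] z 0.07158138024104653 F [-0.4 -0.4 -0.2] q7 -1.8 w 0.018187968250163156
```

View pics/w33.png

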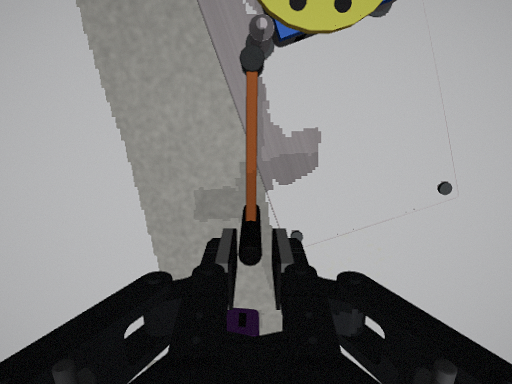

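The gate follows, with the peg still centred between the fingers at (251,250). I'll carry on.

drive_tool --targets "1.8 0.07 1.13 0 0.002 -0.003 -0.125; 1.8 0.07 1.13 0 0 0 -0.12; 1.8 0.07 1.13 0 0 0 -0.12; 1.8 0.07 1.13 0 0 0 -0.12; 1.8 0.07 1.13 0 0 0 -0.12; 1.8 0.07 1.13 0 0 0 -0.12; 1.8 0 0 0 0 0 0"

```text
clock: 35.9
ee_pos: [0.4871, -0.0146, 0.0714]
eef_rot: [0.944, 0.329, 0.001, -0.003]
force: [0.0, -0.4, 0.5]
width: 0.018
```

```bash
python3 gate.py; python3 d.py wrist w34.png
```

```text
clk 35.9 r 0.09023651333447533 a 1.2107195441934635 yaw err (tool turn to add) 0.02377511139179746 tilt [0.    0.007] z 0.07141146879406475 F [ 0.  -0.4  0.5] q7 -0.93 w 0.017991110944336745
```

View pics/w34.png

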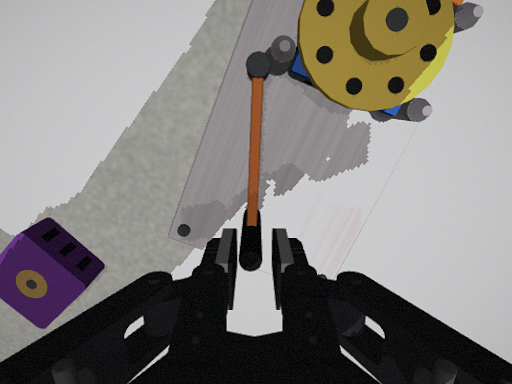

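drive_tool --targets "1.8 -0.05 1.1 0 -0.005 -0.003 -0.1; 1.8 -0.05 1.13 0 0 0 -0.12; 1.8 0.03 1.13 0 0 0 -0.12; 1.8 0.04 1.13 0 0 0 -0.12; 1.8 0.05 1.13 0 0 0 -0.12; 1.8 0.05 0.8 0 0 0 -0.09; 1.8 0 0 0 0 0 0"

```text
clock: 36.65
ee_pos: [0.5368, -0.0433, 0.0705]
eef_rot: [0.788, 0.616, 0.0, -0.002]
force: [0.3, 0.3, 0.0]
width: 0.0182
```

```bash
python3 gate.py; python3 d.py wrist w35.png
```

```text
clk 36.65 r 0.08603499912128255 a 0.5487522346674224 yaw err (tool turn to add) 0.019082717195561323 tilt [-0.002  0.004] z 0.07050698859402199 F [0.3 0.3 0. ] q7 -0.23 w 0.018163177412808828
```

View pics/w35.png

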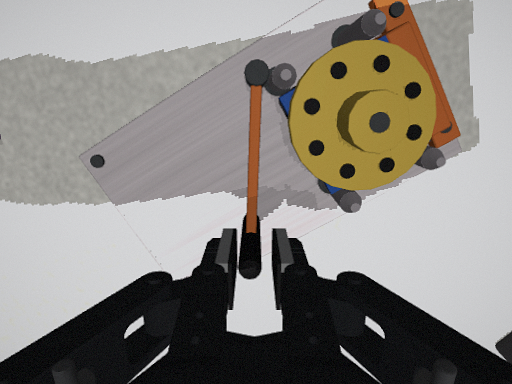

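drive_tool --targets "1.8 -0.25 1.0 0 0 0 -0.1; 1.8 -0.25 1.1 0 0 0 -0.12; 1.8 -0.1 1.1 0 0 0 -0.12; 1.8 0.05 0.8 0 0 0 -0.08; 1.8 0 0 0 0 0 0"

```text
clock: 37.2
ee_pos: [0.5729, -0.0475, 0.07]
eef_rot: [0.647, 0.763, 0.0, -0.004]
force: [0.3, 0.2, 0.8]
width: 0.0181
```

```bash
python3 gate.py; python3 d.py wrist w36.png
```

```text
clk 37.2 r 0.08842155215047254 a 0.13000406174776302 yaw err (tool turn to add) 0.007708027919000537 tilt [-0.006  0.005] z 0.06995080219122721 F [0.3 0.2 0.8] q7 0.17 w 0.018107797765531057
```

View pics/w36.png

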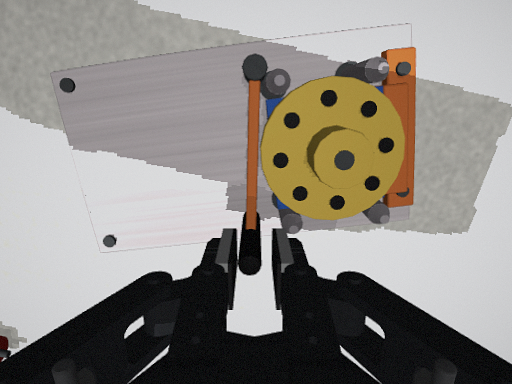

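drive_tool --targets "1.8 -0.1 0.6 0 -0.006 0 -0.06; 1.8 -0.05 0.5 0 0 0 -0.06; 1.8 0 0.3 0 0 0 0; 1.8 0 0 0 0 0 0"

```text
clock: 37.65
ee_pos: [0.5839, -0.0447, 0.0697]
eef_rot: [0.607, 0.795, 0.002, -0.003]
force: [-0.8, -0.0, 0.2]
width: 0.0179
```

```bash
python3 gate.py
```

```text
clk 37.65 r 0.08803040693146708 a 0.0014288925124283107 yaw err (tool turn to add) -0.019504794392360778 tilt [-0.002  0.007] z 0.06970141624626902 F [-0.8 -0.   0.2] q7 0.26 w 0.017890077312573055
```

Tool angle is 0, so only the finger slack is left to push against the stop.

drive_tool --targets "1.8 0 0.25 0 -0.006 0 0; 1.8 0 0.25 0 0 0 0; 1.8 0 0.15 0 0 0 0"

```text
clock: 37.95
ee_pos: [0.5871, -0.0438, 0.0693]
eef_rot: [0.61, 0.792, 0.002, -0.003]
force: [-9.2, -1.8, 6.3]
width: 0.0181
```

```bash
python3 gate.py; python3 d.py wrist w37.png;  python3 -c "
import cv2
w=cv2.imread('pics/w37.png'); cv2.imwrite('pics/crop37.png',cv2.resize(w[40:300,200:440],None,fx=2.3,fy=2.3,interpolation=cv2.INTER_CUBIC))"
```

```text
clk 37.95 r 0.08813446415771103 a -0.03585719116114742 yaw err (tool turn to add) -0.06469881250110614 tilt [-0.002  0.007] z 0.06925789145438742 F [-9.2 -1.8  6.3] q7 0.25 w 0.018058678246550438
```

View pics/crop37.png

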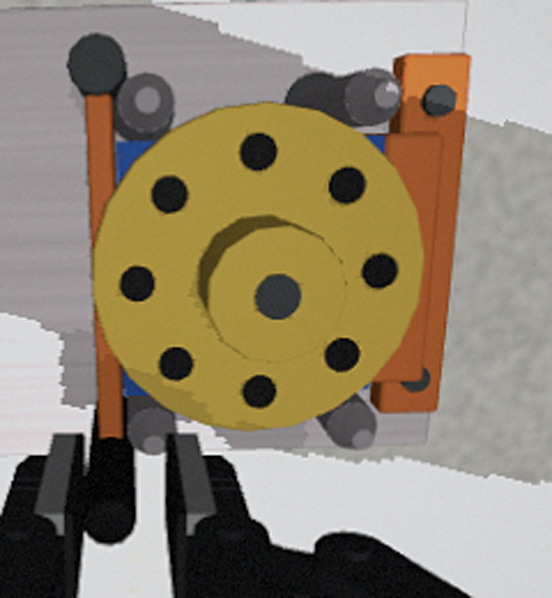

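The bar is parallel to the spacer and the stop force is 9 N. I'll back off the slack and lift clear.

drive_tool --targets "1.8 0 -0.3 0 0 0 0; 2.4 0 0 0 0 0 0; 2.4 0 0 0 0 0 0"

```text
clock: 38.3
ee_pos: [0.584, -0.0444, 0.0694]
eef_rot: [0.612, 0.791, 0.002, -0.003]
force: [0.6, -0.2, -0.0]
width: 0.0237
```

```bash
python3 gate.py; python3 d.py wrist w38.png;  python3 -c "
import cv2
w=cv2.imread('pics/w38.png'); cv2.imwrite('pics/crop38.png',cv2.resize(w[40:320,180:440],None,fx=2.1,fy=2.1,interpolation=cv2.INTER_CUBIC))"
```

```text
clk 38.3 r 0.08779873709696756 a -0.0004997207104380812 yaw err (tool turn to add) -0.032676116531549546 tilt [-0.002  0.007] z 0.06935240930644329 F [ 0.6 -0.2 -0. ] q7 0.25 w 0.023678633389865696
```

View pics/crop38.png

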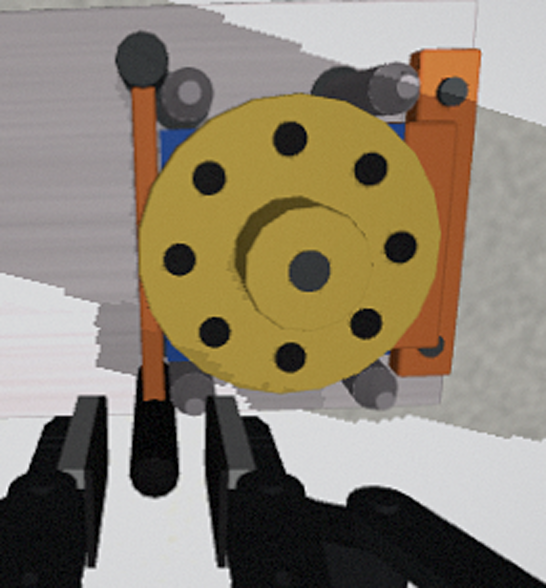

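Peg is free of both fingers. I'll lift straight up and check everything from above.

drive_tool --targets "2.4 0 0 -1 0 0 0; 2.4 0 0 -2 0 0 0; 2.4 0 0 -3 0 0 0; 2.4 0 0 -3 0 0 0; 2.4 -2 0 -3 0 0 0; 2.4 -2 0 0 0 0 0; 2.4 0 0 0 0 0 0; 2.4 0 0 0 0 0 0"

```text
clock: 39.15
ee_pos: [0.5958, -0.0834, 0.1995]
eef_rot: [0.611, 0.792, 0.004, -0.001]
force: [-0.5, 0.3, 0.5]
width: 0.024
```

```bash
python3 gate.py; for n in wrist side scene; do python3 d.py $n f_$n.png; done;  python3 -c "
import cv2,numpy as np
w=cv2.imread('pics/f_wrist.png'); cv2.imwrite('pics/crop39.png',cv2.resize(w[60:280,130:390],None,fx=2.6,fy=2.6,interpolation=cv2.INTER_CUBIC))
a=cv2.imread('pics/f_side.png')[170:260,190:330];b=cv2.imread('pics/f_scene.png')[160:240,190:310]
cv2.imwrite('pics/crop39s.png',np.hstack([cv2.resize(a,(420,270),interpolation=2),cv2.resize(b,(380,270),interpolation=2)]))"
```

```text
clk 39.15 r 0.12850575746884801 a -0.002361948488018104 yaw err (tool turn to add) -0.033270967969837674 tilt [0.003 0.008] z 0.19953274840856897 F [-0.5  0.3  0.5] q7 0.33 w 0.024012562984367138
```

View pics/crop39.png

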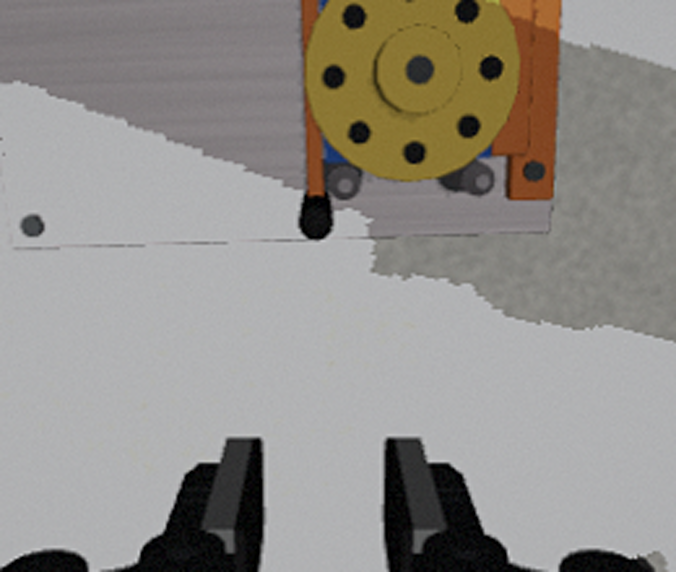

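View pics/crop39s.png

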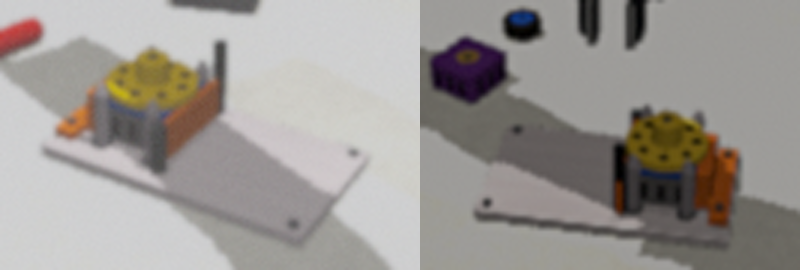

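```bash
python3 -c "
import cv2
w=cv2.imread('pics/f_wrist.png'); cv2.imwrite('pics/crop40.png',cv2.resize(w[0:160,200:360],None,fx=3.7,fy=3.7,interpolation=cv2.INTER_CUBIC))"
```

```text
(no output)
```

View pics/crop40.png

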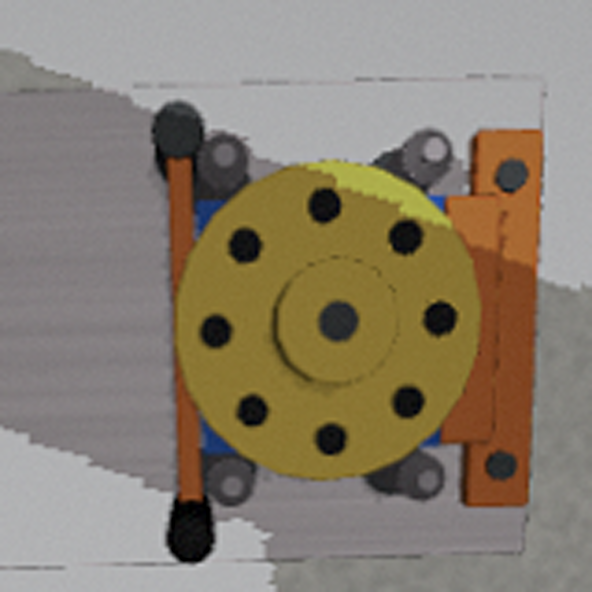

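```bash
cat > c7.py <<'E'
from h import *
c,T=campose('wrist'); px=lambda L: np.array(L,float)/3.7+[200,0]-0.35
def dirn(L,z):
    q=unproj(px(L),z,c,T)[:,:2]; d=q[1]-q[0]; return np.degrees(np.arctan2(d[1],d[0])),q
b,_=dirn([(168,160),(180,500)],.050); p,qp=dirn([(225,155),(232,480)],.066); r,_=dirn([(432,150),(427,480)],.066)
print('bar',b,'posts',p,r,'gate angle vs posts(rad)',np.radians(b-(p+r)/2))
q=unproj(px([(225,155),(232,480),(432,150),(427,480)]),.066,c,T); m=q.mean(0)
e=unproj(px([(339,321)]),.080,c,T)[0]-m; y=np.radians(16.44); print('disc in pocket', e[:2]@[np.cos(y),np.sin(y)], e[:2]@[-np.sin(y),np.cos(y)])
for n in ['rover','battery_box','motor','wheel','gear','screwdriver']: pass
print(env.state()['clock'])
E
python3 c7.py
```

```text
bar -73.50129638625316 posts -73.63481988443327 -73.31702036668558 gate angle vs posts(rad) -0.00044289930095005927
disc in pocket 0.0005726526582006677 -0.0005540022797714935
39.3
```

```bash
python3 -c "
from h import *
print(env.sign_off())"
```

```text
the job is handed in; nothing more can be done
None
```

I built the gearbox up in the jig, shut the gate and handed the job in at about 39 s of the 72 s. Sign-off gives no verdict.

- **Housing:** I gripped it to square it, slid it between the front posts, then pushed it home with two fingers to about 9 N against the back stop. It was never lifted. From above, its centre was within 0.4 mm of the pocket's.
- **Spacer:** I set it on the housing until it touched (14 N) and let it go. From above it looked flush with the stop, square and centred.
- **Disc:** I set it between the posts until it touched (13 N) and let it go. At the end its centre was about 0.6 mm off the pocket's centre in both x and y.
- **Gate:** I swung it by its peg until the stop force reached 9 N and backed the fingers off before lifting away. Measured from the picture, it is parallel to the posts to under 0.01 rad.

**Not measured:** I judged the heights and level of the stack only from the contact heights and the side pictures. I did not measure the other kit parts again at the end. I saw no contact with any of them, and the purple look-alike was left alone. No check failed. The camera and the gripper disagreed by about 1 mm sideways, so I corrected for that at each placement.

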